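# Settle a rocking root half cut side down under the firmness tester

## Task

The half root on the chopping board rocks on its skin: it is to be settled on the firmness tester for a reading. Lift the tester's probe all the way up by its knob, then steady the half, turn it over and set it down at rest, cut side down and centred on the anvil, and let go of it. Then push the probe down by its knob until the spring foot presses on the top of the half, about half way in and never right up to its stop, and leave everything else on the bench where it is.

Things in the scene. Friction and masses are not known exactly. Their poses are not given: they have to be found in the camera images.
- half_root: Half of a trimmed sweet potato, 60 x 54 x 31 mm: half-cylinder, brown skin, flat pale cut face, firm, 0.06-0.13 kg. Origin mid-length on the axis of the round skin: skin 27 mm away (25 at the ends), cut face 4 mm beyond it, widest at the origin. x: length, y: width, z: out of the cut face. Starts cut face up, rocking a little about x. Flat ends 30 mm either way: it can stand on one.
- chopping_board: White plastic chopping board, 220 x 190 x 12 mm, fixed to the bench. Origin: centre of its underside, 12 mm below its top. The half root starts on it.
- tester: Grey bench firmness tester, fixed. Origin on the bench under the anvil's centre; its +x points from its front to the column at its back, z up. Base plate 16 mm high, from 60 mm in front of the origin to 130 mm behind, 65 mm to either side. Steel column 95 mm behind the origin, 23 mm diameter, 266 mm high (its clamp 50 mm wide, 186 to 220 mm high, a black screw knob out to 55 mm at +y).
- arm (a point): Point on the probe's axis at the mid height (201 mm) of the tester's arm, which reaches from the column over the anvil: 36 mm wide, 189 to 213 mm high; on its front a 50 mm round dial (needle geared to the probe's height), 21 to 33 mm in front of this point, 180 to 230 mm high. The probe slides in a brass bush here, 25 mm diameter, 186 to 220 mm high.
- anvil_top (a point): Centre of the anvil's flat top, a steel disc of 42 mm diameter, 6 mm thick, 60 mm above the bench, on a neck of 26 mm diameter (50 mm foot flange 4 mm high on the base); axes as those of the tester.
- probe (a joint): Height of the sliding probe (m): 0 lowest, 0.095 fully up at its stop; starts at 0.002 to 0.018. Stays where it is left: about 8 N lifts it, 5 N pushes it down. At 0 the free foot's face is 6 mm above the anvil, so a half lying cut side down (31 mm) is just touched at 0.025; fully up, the foot is 101 mm above the anvil.
- knob_top (a point): Centre of the top of the probe's black knob: round, 26 mm diameter, 24 mm high, upright axis, straight above the anvil, 260 mm above the bench at probe = 0 and rising with it. Below the knob 16 mm are free down to the guide bush when the probe is at 0.
- foot (a joint): How far the spring foot at the lower end of the probe is pushed in, in m: 0 free, 0.010 at its stop. Spring 0.3 N/mm (0.3 N to start, 3.3 N at the stop). White round foot, 22 mm diameter.
- foot_face (a point): Centre of the lower face of the spring foot.
- root_tip: Cut-off tip of the root, a small brown dome 45 mm across and 20 mm high, on the chopping board. Origin: centre of its underside. Leave it alone.
- timer: White bench timer, 66 x 66 x 19 mm; origin: centre of its underside. Leave it alone.
- petri_stack: Two stacked petri dishes, 90 mm across, 32 mm high; origin: centre of the underside. Leave alone.
- marker_1: Marker pen, white with a red cap, 14 x 122 mm; origin: middle of its underside, y along its length. Leave alone.
- marker_2: Marker pen, white with a blue cap, 14 x 122 mm; origin: middle of its underside, y along its length. Leave alone.
- seed_cup_loose: Specimen cup of pale seeds with a red lid, 62 mm across, 73 mm high; origin: centre of its underside. Leave alone.
- reagent_bottle_2: Small plastic bottle with a red cap, 65 mm across, 116 mm high; origin: centre of its underside. Leave alone.

How it is judged:
By the outcome, as a careful person would: the job done as asked, in the order asked, and still so for the second after the job is handed in, with the robot touching nothing.
It also fails if it takes over 70 s, if anything falls off the work surface, if the arm or the gripper's body presses on something with over 40 N, if the wrist force passes 120 N, or if a joint passes its speed limit or range.

## Robot

A 6-joint arm with a two-finger parallel gripper is mounted at the origin on a cart in front of the work surface, level with it; the furniture and walls round the work are solid. World frame = base frame: x ahead of the robot, y to its left, z up, the work surface at z = 0. Lengths are in m, angles in rad, forces in N, time in s.
With the tool pointing down it reaches from about 0.375 to 0.925 m from the base axis. Payload 5.7 kg.
Tool frame: the origin (TCP) lies midway between the tips of the shut fingers; the grasp point (between the pads) lies 19 mm behind it (env.grasp_offset is the distance from the TCP to the grasp point, in m); z points along the fingers, y is the direction in which the jaws open and shut (so a half turn about z gives the same grasp; the last joint's range is limited). The gripper opens to 85 mm and grips with 20 to 120 N. Pads are 22 mm wide; open, the fingers measure 114 mm over their backs; the gripper's body (76 mm by 85 mm) begins 54 mm behind the grasp point. The pads swing forward as they close: fully open they stand 13 mm farther back than shut.
Start: joints at [1.006, 0.359, 1.51, -0, 1.272, -0.115], TCP at [0.261, 0.54, 0.231] pointing down, gripper open.
Joint ranges: [-2.97, 2.97], [-1.01, 2.36], [0.21, 2.38], [-0.96, 4.11], [0.2, 2.71], [-2.98, 2.98]. Speed limits (rad/s): [2.39, 2.39, 3.14, 3.14, 3.14, 3.14].

## Interface

Orientations are given as a rotation vector (axis times angle).
In Python, from bench import env gives the robot as it stands.
- The arm moves only by the shell command python3 -m jog 'ROWS'. ROWS is text: rows parted by semicolons, each of 7 numbers parted by spaces: the finger opening in mm, from 0 to 85.4, then the shift along the tool's x, y, z in mm, then the turn, a rotation vector about the tool's x, y, z in degrees. In form: grip tx ty tz rx ry rz; .... A call has 1 to 5 rows; each row shifts and turns the commanded pose from where the row before left it, along the tool's axes as they then stand; what a row does not reach is not made up. A row lasts 1/12 s, in which the tool goes at most 41.7 mm and 7.16 degrees, less where a joint would pass 70% of its speed; a pose out of reach is approached as far as the arm can. A call with a gripper value outside its range is refused whole. The fingers move at their own pace and stop on an object; the grip force is fixed at half the most. Time passes only in rows, so rows that do not move let the fingers close. It gives the time, the measured TCP pose, the force and the opening at its end, in the units of the state.
- env.sense(): the state, without advancing time (a new reading comes with each control period).
- env.grab_frame(name): name is "scene" or "top" or "wrist"; returns the picture (384x512x3 uint8, red, green, blue); there is no depth.
- env.camera_info(name): a dict with "intrinsics" (3x3 intrinsics, pixels), "eye" and "rotation" of the camera in the world. Camera axes: x right, y down, z forward; pixel columns grow to the right and rows downward; lengths in m; the calibration is good to about 2 mm. A picture is of the moment at which its call begins: read the wrist's pose just before it. camera_info takes no time and is no camera call; for the wrist camera it gives the pose at the moment of the call.
- env.finish_job(): hands the job in, once; it reports no verdict.
The state is a dict: "t": time; "joints": joint angles; "joint_vel": joint speeds; "effort": joint torques, N m; "position": TCP position; "tcp_rot": TCP orientation; "contact_force": force on the tool from outside, world axes, zero at the start; "wrist_torque": the same for the moment, N m; "gripper_width": opening from 0.0 (shut) to 1.0 (fully open).
Only numpy, scipy, OpenCV 4.12 (cv2) and the standard library are available. Lean on these libraries where they do the work, as an engineer would, in place of code of your own. Each camera call takes 0.05 s, during which the arm holds its last target. There are 200 camera calls.

## Working session

There is one attempt and no reset: what is moved stays moved. The work goes in short steps, Python scripts to look and compute and a shell command to move; the robot and the scene stay as the last step left them, time stands still between calls to the robot, and variables do not carry over. Pictures are saved under pics/ and viewed, about 8 in all and at most 12, crops included, and the job is handed in when it is done.

```bash
mkdir -p pics; ls; python3 - <<'E'
from bench import env
import cv2
for n in("scene","top"):
    cv2.imwrite(f"pics/{n}0.png",cv2.resize(env.grab_frame(n),(800,600),interpolation=cv2.INTER_CUBIC)[...,::-1])
    i=env.camera_info(n);print(n,i)
print(env.sense(),env.grasp_offset)
E
```

```text
pics
scene {'intrinsics': array([[476.59346984,   0.        , 259.64387645],
       [  0.        , 476.59346984, 191.38517498],
       [  0.        ,   0.        ,   1.        ]]), 'eye': array([-0.01687217, -1.09521154,  0.87201183]), 'rotation': array([-2.09304409,  0.61863761, -0.31759189])}
top {'intrinsics': array([[452.77087911,   0.        , 251.15542171],
       [  0.        , 452.77087911, 199.52597357],
       [  0.        ,   0.        ,   1.        ]]), 'eye': array([ 0.30712856, -0.2160079 ,  1.2764724 ]), 'rotation': array([-2.16224961,  2.01876611, -0.23994284])}
{'t': 0.1, 'joints': array([ 1.00588890e+00,  3.59435106e-01,  1.51132310e+00,  3.38357050e-06,
        1.27250646e+00, -1.15101751e-01]), 'joint_vel': array([-1.22173171e-03, -2.86445537e-03, -3.22599342e-03,  3.09519270e-05,
        4.43452722e-04,  4.55841975e-04]), 'effort': array([ 1.20543773e-03, -5.28646731e+01, -2.79351908e+01,  6.24440941e-05,
        4.73466425e-03, -1.74795832e-05]), 'position': array([0.26055094, 0.53979481, 0.2305368 ]), 'tcp_rot': array([-7.00488036e-01, -3.06192626e+00,  2.47389811e-03]), 'contact_force': array([ 0.07670671, -0.18943135, -0.85896628]), 'wrist_torque': array([-0.01280695, -0.0021736 ,  0.02775895]), 'gripper_width': 0.9998457950960707} 0.0187
```

View pics/scene0.png

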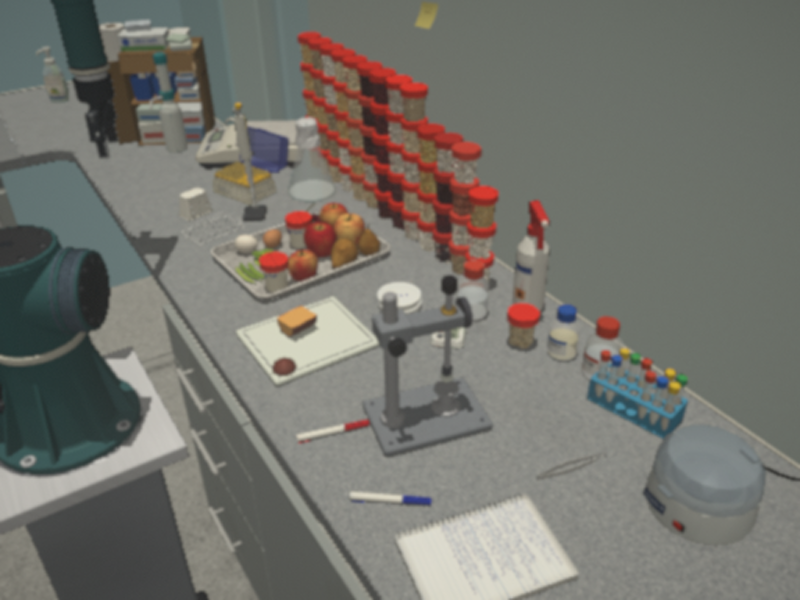

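View pics/top0.png

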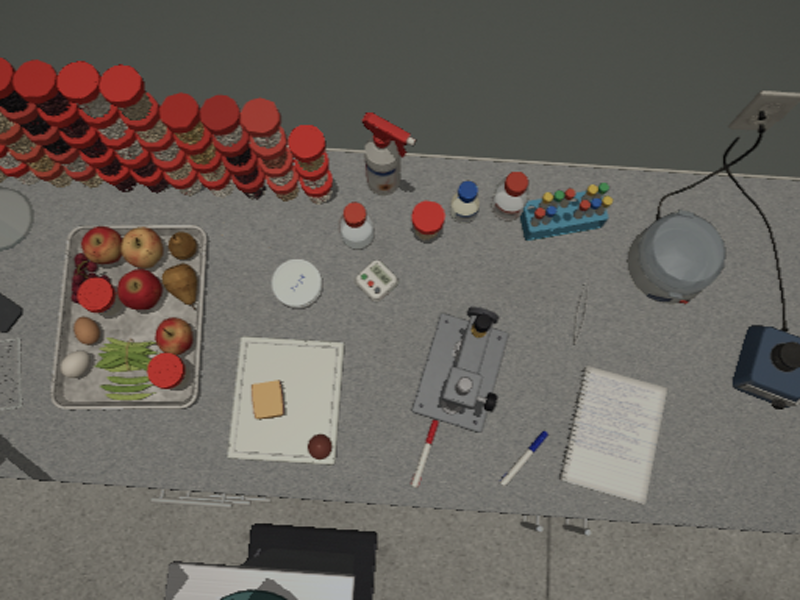

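The scene view shows the tester with its dial facing away from the robot and its column nearer it. In the top view the half is at about (267,399) and the knob about (481,322) in the 800 px picture.

```bash
cat > h.py <<'E'
from bench import env
import cv2, numpy as np
from scipy.spatial.transform import Rotation as R
def px2w(name,u,v,z,info=None):
    i=info or env.camera_info(name); K=np.array(i["intrinsics"])
    d=R.from_rotvec(i["rotation"]).as_matrix()@np.linalg.solve(K,[u,v,1.]); e=np.array(i["eye"])
    return e+d*(z-e[2])/d[2]
def w2px(name,p,info=None):
    i=info or env.camera_info(name); K=np.array(i["intrinsics"])
    q=K@(R.from_rotvec(i["rotation"]).as_matrix().T@(np.array(p)-i["eye"])); return q[:2]/q[2]
E
python3 - <<'E'
from h import *
im=env.grab_frame("top")[...,::-1]
a=im[210:300,140:225]; b=im[190:285,255:340]
f=lambda c:cv2.resize(c,None,fx=4.7,fy=4.7,interpolation=cv2.INTER_CUBIC)
a=f(im[205:300,140:225]);b=f(b)
cv2.imwrite("pics/c1.png",np.hstack([a,b])); print(a.shape,b.shape)
for s in ([171,255,.04],[308,206,.27],[297,246,.266]): print(px2w("top",*s))
E
```

```text
(446, 400, 3) (446, 400, 3)
[0.43504759 0.01286849 0.04      ]
[ 0.54365948 -0.3289298   0.27      ]
[ 0.45106374 -0.30839565  0.266     ]
```

View pics/c1.png

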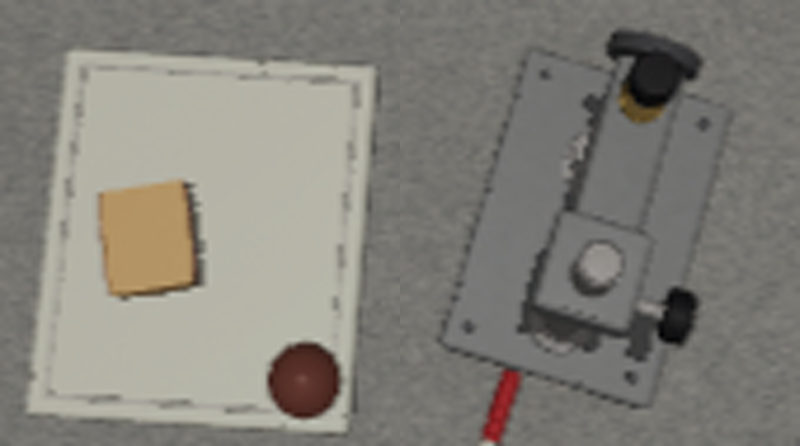

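```bash
python3 - <<'E'
from h import *
P=lambda x,y,z,r: px2w("top",*( (140+(x-.5)/4.7,205+(y-.5)/4.7) if not r else (255+(x-400-.5)/4.7,190+(y-.5)/4.7)),z)
pl=np.array([P(*c,.016,1) for c in((530,48),(733,112),(650,406),(443,345))]);print("plate",pl.round(4))
e=lambda p:[np.linalg.norm(p[i]-p[(i+1)%4]).round(4) for i in range(4)]
print(e(pl)); back=(pl[2]+pl[3])/2; fr=(pl[0]+pl[1])/2; xd=(back-fr)/np.linalg.norm(back-fr)
print("tester x",xd,np.degrees(np.arctan2(xd[1],xd[0])),"orig",pl.mean(0)-.035*xd, "from col",P(602,262,.266,1)-.095*xd,"knob",P(657,76,.27,1))
ha=np.array([P(*c,.043,0) for c in((99,192),(185,181),(199,288),(112,297))]);print("half",ha.round(4),e(ha),ha.mean(0))
d=(ha[0]+ha[1]-ha[2]-ha[3]);print(np.degrees(np.arctan2(d[1],d[0])))
bo=np.array([P(*c,.012,0) for c in((68,50),(376,66),(348,432),(28,412))]);print("board",bo.round(4),e(bo))
print("tip",P(304,380,.03,0))
s=env.sense();print(R.from_rotvec(s["tcp_rot"]).as_matrix().round(3))
print(env.camera_info("wrist"))
E
```

```text
plate [[ 0.6157 -0.2841  0.016 ]
 [ 0.5843 -0.4086  0.016 ]
 [ 0.4052 -0.3654  0.016 ]
 [ 0.4324 -0.2423  0.016 ]]
[np.float64(0.1284), np.float64(0.1842), np.float64(0.126), np.float64(0.188)]
tester x [-0.97363162  0.22812598  0.        ] 166.81323438677884 orig [ 0.54345784 -0.33310179  0.016     ] from col [ 0.54450578 -0.33198107  0.266     ] knob [ 0.5437561 -0.3325149  0.27     ]
half [[ 0.458   0.0425  0.043 ]
 [ 0.4679 -0.0068  0.043 ]
 [ 0.4068 -0.0214  0.043 ]
 [ 0.3982  0.0281  0.043 ]] [np.float64(0.0502), np.float64(0.0628), np.float64(0.0501), np.float64(0.0615)] [0.43271566 0.01061436 0.043     ]
13.517609297803341
board [[ 0.5465  0.0777  0.012 ]
 [ 0.5494 -0.1094  0.012 ]
 [ 0.3325 -0.1115  0.012 ]
 [ 0.331   0.0754  0.012 ]] [np.float64(0.1872), np.float64(0.217), np.float64(0.187), np.float64(0.2155)]
tip [ 0.35956236 -0.08515478  0.03      ]
[[-0.901  0.435 -0.001]
 [ 0.435  0.901 -0.001]
 [ 0.    -0.001 -1.   ]]
{'intrinsics': array([[334.98408354,   0.        , 257.04449555],
       [  0.        , 334.98408354, 195.4434833 ],
       [  0.        ,   0.        ,   1.        ]]), 'eye': array([0.19188312, 0.57150982, 0.37511429]), 'rotation': array([2.43571731, 1.53078424, 0.23081254])}
```

```bash
cat >> h.py <<'E'
import json
def Rt(zdir,ydir):
    z=np.array(zdir,float);z/=np.linalg.norm(z);y=np.array(ydir,float);y-=z*(y@z);y/=np.linalg.norm(y)
    return np.column_stack([np.cross(y,z),y,z])
def go(pos,M,grasp=False):
    "print shift (tool mm) and turn (deg) from now; pos=TCP or grasp point"
    s=env.sense();M0=R.from_rotvec(s["tcp_rot"]).as_matrix();p=np.array(pos,float)
    if grasp: p=p+M[:,2]*env.grasp_offset
    d=M0.T@(p-s["position"])*1e3; w=R.from_matrix(M0.T@M).as_rotvec(degrees=True)
    print("t",round(s["t"],2),"pos",s["position"].round(4),"shift",d.round(1),"rows>=",round(np.linalg.norm(d)/41.7,1),"turn",w.round(2),"rows>=",round(np.linalg.norm(w)/7.16,1),"j",s["joints"].round(2))
    json.dump([s["joints"].tolist(),s["position"].tolist(),s["tcp_rot"].tolist()],open("log.jsonl","a"));open("log.jsonl","a").write("\n")
c=lambda a:np.cos(np.radians(a)); sn=lambda a:np.sin(np.radians(a))
TO=np.array([.544,-.3325,0]); TX=np.array([c(166.8),sn(166.8),0]); TY=np.array([-TX[1],TX[0],0])
E
python3 - <<'E'
from h import *
for q in (0,.005,.01,.015,.02): print(q,(w2px("scene",TO+[0,0,.26+q])*800/512).round(1),(w2px("scene",TO+[0,0,.236+q])*800/512).round(1))
cv2.imwrite("pics/s2.png",cv2.resize(env.grab_frame("scene")[165:260,225:320],(570,570),interpolation=cv2.INTER_CUBIC)[...,::-1])
M=Rt([0,0,-1],-TY); print(M.round(2)); go([.544,-.3325,.36],M)
E
```

```text
0 [448.9 284.2] [448.5 297.4]
0.005 [448.9 281.4] [448.5 294.7]
0.01 [449.  278.6] [448.6 291.9]
0.015 [449.1 275.8] [448.7 289.2]
0.02 [449.2 273. ] [448.8 286.4]
[[-0.97  0.23  0.  ]
 [ 0.23  0.97  0.  ]
 [ 0.    0.   -1.  ]]
t 0.2 pos [0.2607 0.54   0.2307] shift [-634.5 -662.6 -128.6] rows>= 22.2 turn [-7.000e-02 -1.000e-02 -1.257e+01] rows>= 1.8 j [ 1.01  0.36  1.51 -0.    1.27 -0.12]
```

View pics/s2.png

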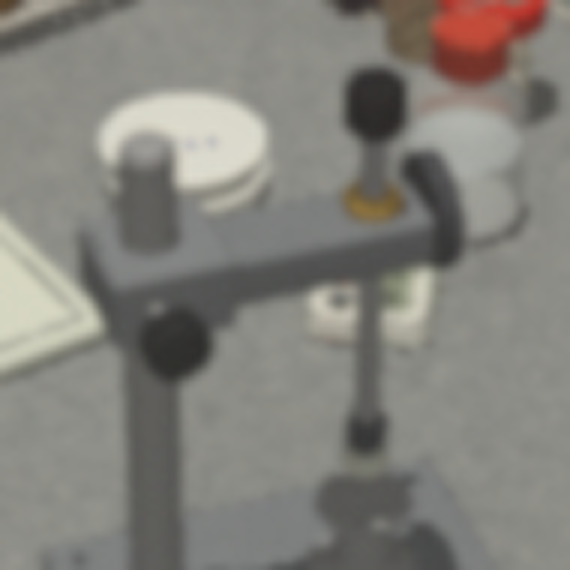

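The knob spans rows 66–142 at column 375 of this crop, which puts the probe at about 0.010 and the knob top at about 0.2705 m.

```bash
R5='x'; 
python3 -m jog '85 -25.4 -26.5 -5.1 0 0 0; 85 -25.4 -26.5 -5.1 0 0 0; 85 -25.4 -26.5 -5.1 0 0 0; 85 -25.4 -26.5 -5.1 0 0 0; 85 -25.4 -26.5 -5.1 0 0 0'
python3 -m jog '85 -25.4 -26.5 -5.1 0 0 0; 85 -25.4 -26.5 -5.1 0 0 0; 85 -25.4 -26.5 -5.1 0 0 0; 85 -25.4 -26.5 -5.1 0 0 0; 85 -25.4 -26.5 -5.1 0 0 0'
python3 -m jog '85 -25.4 -26.5 -5.1 0 0 0; 85 -25.4 -26.5 -5.1 0 0 0; 85 -25.4 -26.5 -5.1 0 0 0; 85 -25.4 -26.5 -5.1 0 0 0; 85 -25.4 -26.5 -5.1 0 0 0'
python3 -m jog '85 -25.4 -26.5 -5.1 0 0 0; 85 -25.4 -26.5 -5.1 0 0 0; 85 -25.4 -26.5 -5.1 0 0 0; 85 -25.4 -26.5 -5.1 0 0 0; 85 -25.4 -26.5 -5.1 0 0 0'
python3 -m jog '85 -25.4 -26.5 -5.1 0 0 0; 85 -25.4 -26.5 -5.1 0 0 0; 85 -25.4 -26.5 -5.1 0 0 0; 85 -25.4 -26.5 -5.1 0 0 0; 85 -25.4 -26.5 -5.1 0 0 0'
python3 -m jog '85 0 0 0 0 0 -6.3;85 0 0 0 0 0 -6.3;85 0 0 0 0 0 0;85 0 0 0 0 0 0'
python3 - <<'E'
from h import *
go([.544,-.3325,.241],Rt([0,0,-1],-TY)); print(env.sense()["contact_force"])
E
```

```text
t: 0.62
position: [0.3176, 0.3641, 0.2568]
tcp_rot: [-0.699, -3.063, 0.001]
contact_force: [0.8, 0.2, -0.5]
gripper_width: 0.995
t: 1.03
position: [0.3743, 0.1895, 0.2826]
tcp_rot: [0.7, 3.062, 0.0]
contact_force: [1.0, 0.5, -0.5]
gripper_width: 1.0
t: 1.45
position: [0.4311, 0.0149, 0.3081]
tcp_rot: [0.701, 3.062, 0.0]
contact_force: [0.2, -1.1, -0.1]
gripper_width: 0.996
t: 1.87
position: [0.4879, -0.1597, 0.3335]
tcp_rot: [-0.701, -3.062, -0.0]
contact_force: [0.2, 0.6, 0.3]
gripper_width: 0.994
t: 2.28
position: [0.5447, -0.3341, 0.3588]
tcp_rot: [-0.701, -3.062, -0.0]
contact_force: [0.5, 0.1, -0.6]
gripper_width: 0.993
t: 2.62
position: [0.5445, -0.3323, 0.3584]
tcp_rot: [-0.365, -3.12, -0.001]
contact_force: [-0.2, 0.7, -0.3]
gripper_width: 0.995
t 2.62 pos [ 0.5445 -0.3323  0.3584] shift [  0.3  -0.3 117.4] rows>= 2.8 turn [ 0.02 -0.05 -0.16] rows>= 0.0 j [-0.66  0.34  1.24 -0.    1.57 -1.99]
[-0.21503178  0.67471308 -0.33605769]
```

```bash
python3 -m jog '70 0 0 25 0 0 0;70 0 0 25 0 0 0;70 0 0 25 0 0 0;70 0 0 22 0 0 0;70 0 0 20.5 0 0 0'
python3 -m jog '70 0 0 0 0 0 0;20 0 0 0 0 0 0;20 0 0 0 0 0 0;20 0 0 0 0 0 0;20 0 0 0 0 0 0'
python3 -m jog '20 0 0 0 0 0 0;20 0 0 0 0 0 0;20 0 0 0 0 0 0'
```

```text
t: 3.03
position: [0.5442, -0.3314, 0.2401]
tcp_rot: [-0.365, -3.12, -0.0]
contact_force: [0.4, -0.4, -0.2]
gripper_width: 0.823
t: 3.45
position: [0.5461, -0.3311, 0.2432]
tcp_rot: [0.361, 3.118, 0.003]
contact_force: [0.4, -0.5, 2.9]
gripper_width: 0.285
t: 3.7
position: [0.546, -0.3313, 0.2433]
tcp_rot: [0.36, 3.118, 0.002]
contact_force: [1.4, 4.9, 2.6]
gripper_width: 0.283
```

```bash
python3 -m jog '20 0 0 -8 0 0 0;20 0 0 -12 0 0 0;20 0 0 -12 0 0 0;20 0 0 -12 0 0 0;20 0 0 -12 0 0 0'
python3 -m jog '20 0 0 -8 0 0 0;20 0 0 -6 0 0 0;20 0 0 -4 0 0 0;20 0 0 0 0 0 0'
python3 -m jog '20 0 0 -2 0 0 0;20 0 0 -2 0 0 0;20 0 0 0 0 0 0'
```

```text
t: 4.12
position: [0.5459, -0.3312, 0.2975]
tcp_rot: [0.36, 3.119, 0.003]
contact_force: [5.2, 2.5, -8.9]
gripper_width: 0.282
t: 4.45
position: [0.546, -0.3312, 0.3165]
tcp_rot: [0.36, 3.118, 0.002]
contact_force: [3.6, 4.4, -0.1]
gripper_width: 0.277
t: 4.7
position: [0.5459, -0.3312, 0.3198]
tcp_rot: [0.36, 3.118, 0.003]
contact_force: [3.5, 2.3, -5.5]
gripper_width: 0.275
```

```bash
for i in 1; do
python3 -m jog '20 0 0 -2 0 0 0;20 0 0 -1 0 0 0;20 0 0 0 0 0 0'
python3 -m jog '20 0 0 -2 0 0 0;20 0 0 -1 0 0 0;20 0 0 0 0 0 0'
python3 -m jog '20 0 0 -2 0 0 0;20 0 0 0 0 0 0'
done
```

```text
t: 4.95
position: [0.5459, -0.3312, 0.3225]
tcp_rot: [0.36, 3.119, 0.003]
contact_force: [4.4, 2.8, -5.7]
gripper_width: 0.278
t: 5.2
position: [0.5459, -0.3312, 0.3255]
tcp_rot: [0.36, 3.119, 0.003]
contact_force: [6.1, 3.5, -5.6]
gripper_width: 0.276
t: 5.37
position: [0.5459, -0.3312, 0.326]
tcp_rot: [0.36, 3.12, 0.004]
contact_force: [7.5, 1.4, -13.8]
gripper_width: 0.281
```

```bash
python3 -m jog '20 0 0 -2 0 0 0;20 0 0 0 0 0 0;20 0 0 0 0 0 0'
```

```text
t: 5.62
position: [0.5458, -0.3311, 0.3261]
tcp_rot: [-0.36, -3.121, -0.006]
contact_force: [10.4, -0.7, -21.5]
gripper_width: 0.275
```

```bash
python3 -m jog '20 0 0 2 0 0 0;70 0 0 1 0 0 0;70 0 0 0 0 0 0;70 0 0 0 0 0 0'
python3 -m jog '70 0 0 -10 0 0 0;70 0 0 -30 0 0 0;70 0 0 -30 0 0 0;70 0 0 0 0 0 0'
python3 - <<'E'
from h import *
s=env.sense();print(s["contact_force"])
cv2.imwrite("pics/s3.png",cv2.resize(env.grab_frame("scene")[130:270,200:340],(560,560),interpolation=cv2.INTER_CUBIC)[...,::-1])
for q in (.085,.09,.095): print(q,[((w2px("scene",TO+[0,0,z])-[200,130])*4).round(0) for z in (.26+q,.236+q,.066+q)])
go([.4327,.0106,.25],Rt([0,0,-1],[c(76.8),sn(76.8),0]))
E
```

```text
t: 5.95
position: [0.5448, -0.3328, 0.3276]
tcp_rot: [0.361, 3.12, -0.002]
contact_force: [1.3, -0.5, 0.7]
gripper_width: 0.693
t: 6.28
position: [0.5467, -0.3342, 0.4049]
tcp_rot: [0.36, 3.11, -0.01]
contact_force: [0.9, 0.2, 1.1]
gripper_width: 0.819
[0.90863231 0.20514849 1.11663464]
0.085 [array([353.,  81.]), array([352., 118.]), array([345., 355.])]
0.09 [array([353.,  74.]), array([352., 110.]), array([345., 348.])]
0.095 [array([353.,  66.]), array([352., 103.]), array([345., 342.])]
t 6.33 pos [ 0.5462 -0.3338  0.4022] shift [190.4 310.1 149.2] rows>= 9.4 turn [-0.25  0.5   0.01] rows>= 0.1 j [-0.66  0.32  1.16 -0.    1.65 -2.  ]
```

View pics/s3.png

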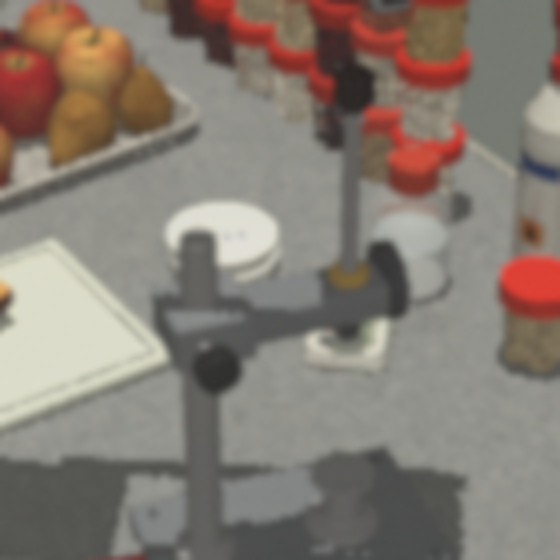

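The knob now stands at about row 88, which fits 0.095: the probe is at its stop. Next I go to above the half and turn the jaws.

```bash
python3 -m jog '85 19 31 0 0 0 0;85 19 31 0 0 0 0;85 19 31 15 0 0 0;85 19 31 19 0 0 0;85 19 31 19 0 0 0' >/dev/null
python3 -m jog '85 19 31 19 0 0 0;85 19 31 19 0 0 0;85 19 31 19 0 0 0;85 19 31 19 0 0 0;85 19 31 19 0 0 0'
for k in 1; do
python3 -m jog '85 0 0 0 0 0 7;85 0 0 0 0 0 7;85 0 0 0 0 0 7;85 0 0 0 0 0 7;85 0 0 0 0 0 7' >/dev/null
python3 -m jog '85 0 0 0 0 0 7;85 0 0 0 0 0 7;85 0 0 0 0 0 7;85 0 0 0 0 0 7;85 0 0 0 0 0 7' >/dev/null
python3 -m jog '85 0 0 0 0 0 7;85 0 0 0 0 0 7;85 0 0 0 0 0 7;85 0 0 0 0 0 7;85 0 0 0 0 0 7' >/dev/null
python3 -m jog '85 0 0 0 0 0 7;85 0 0 0 0 0 7;85 0 0 0 0 0 7;85 0 0 0 0 0 7;85 0 0 0 0 0 7' >/dev/null
python3 -m jog '85 0 0 0 0 0 7;85 0 0 0 0 0 6;85 0 0 0 0 0 0;85 0 0 0 0 0 0'
done
python3 - <<'E'
from h import *
i=env.camera_info("wrist"); im=env.grab_frame("wrist");np.save("w1.npy",np.array([i["eye"],i["rotation"]]))
cv2.imwrite("pics/w1.png",im[...,::-1]); print(w2px("wrist",[.4327,.0106,.043],i))
go([.4327,.0106,.25],Rt([0,0,-1],[c(-76.5),sn(-76.5),0]))
E
```

```text
t: 7.17
position: [0.4293, 0.014, 0.248]
tcp_rot: [0.361, 3.12, -0.0]
contact_force: [0.3, 0.5, -0.2]
gripper_width: 0.997
t: 9.17
position: [0.4302, 0.0126, 0.2485]
tcp_rot: [3.118, 0.383, 0.0]
contact_force: [-0.0, -0.5, 0.1]
gripper_width: 0.993
[258.12922823 163.39598509]
t 9.22 pos [0.4303 0.0127 0.2485] shift [ 1.9  2.6 -1.5] rows>= 0.1 turn [ 0.02 -0.01  0.52] rows>= 0.1 j [-0.13  0.09  1.83 -0.    1.22  1.2 ]
```

View pics/w1.png

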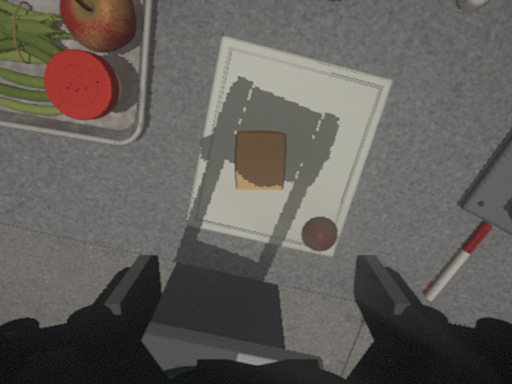

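The wrist view shows the half square to the jaws, with corners at (237,131), (286,132), (284,189) and (235,190); the root tip is at (319,233).

```bash
python3 - <<'E'
from h import *
e,r=np.load("w1.npy");i=dict(env.camera_info("wrist"),eye=e,rotation=r)
p=np.array([px2w("wrist",u,v,.043,i) for u,v in((237,131),(286,132),(284,189),(235,190))]);print(p.round(4),p.mean(0))
print([np.linalg.norm(p[k]-p[(k+1)%4]).round(4) for k in range(4)])
d=p[0]+p[1]-p[2]-p[3];print(np.degrees(np.arctan2(d[1],d[0])))
E
cat log.jsonl | wc -l
```

```text
[[ 0.4604  0.0401  0.043 ]
 [ 0.4717 -0.0093  0.043 ]
 [ 0.4121 -0.0236  0.043 ]
 [ 0.398   0.0278  0.043 ]] [0.43554298 0.00875104 0.043     ]
[np.float64(0.0506), np.float64(0.0613), np.float64(0.0533), np.float64(0.0635)]
12.266528967074155
4
```

```bash
python3 -m jog '85 0 0 0 7 0 0;85 0 0 0 7 0 0;85 0 0 0 7 0 0;85 0 0 0 0 0 0' >/dev/null
python3 - <<'E'
from h import *
go([.434,.0097,.25],Rt([0,0,-1],[c(-76.5),sn(-76.5),0]))
E
python3 -m jog '85 0 0 0 -7 0 0;85 0 0 0 -7 0 0;85 0 0 0 -7 0 0;85 0 0 0 0 -7 0;85 0 0 0 0 -7 0' >/dev/null
python3 -m jog '85 0 0 0 0 -7 0;85 0 0 0 0 0 0;85 0 0 0 0 0 0' >/dev/null
python3 - <<'E'
from h import *
go([.434,.0097,.25],Rt([0,0,-1],[c(-76.5),sn(-76.5),0]))
from scipy.optimize import least_squares
import json
L=[json.loads(l) for l in open("log.jsonl")]
def fk(j,p):
    h,a1,L2,L3,a3,L6,d=p
    Rz=lambda a:R.from_euler('z',a).as_matrix();Ry=lambda a:R.from_euler('y',a).as_matrix()
    A=Rz(j[0]);q=np.array([0,0,h])+A@[a1,d,0]
    A=A@Ry(j[1]);q=q+A@[0,0,L2];A=A@Ry(j[2]);q=q+A@[a3,0,L3]
    A=A@Rz(S4*j[3])@Ry(j[4]);q=q+A@[0,0,L6];A=A@Rz(S6*j[5]);return q,A
for S4 in(1,-1):
  for S6 in (1,-1):
    f=lambda p:np.concatenate([fk(l[0],p)[0]-l[1] for l in L])
    s=least_squares(f,[.4,.05,.4,.35,0,.25,.07])
    T=[(fk(l[0],s.x)[1].T@R.from_rotvec(l[2]).as_matrix()) for l in L]
    print(S4,S6,s.cost,s.x.round(4),"rot spread",max(np.degrees(R.from_matrix(T[0].T@t).magnitude()) for t in T).round(2)); print(T[0].round(2).tolist())
E
```

```text
t 9.55 pos [0.4317 0.0097 0.2475] shift [ 2.2 -0.4 -2.5] rows>= 0.1 turn [-21.23  -0.     0.21] rows>= 3.0 j [-0.4   0.19  1.77  0.3   1.41  0.85]
t 10.22 pos [0.4311 0.0135 0.2471] shift [ 0.7  4.4 -3.4] rows>= 0.1 turn [ 0.13 21.02  0.51] rows>= 2.9 j [-0.04  0.31  1.6  -0.1   1.58  1.3 ]
1 1 6.121707704893481e-18 [ 0.2665 -0.      0.6111  0.4336  0.1122  0.3727  0.0689] rot spread 0.0
[[0.0, -1.0, -0.0], [1.0, 0.0, -0.0], [0.0, -0.0, 1.0]]
1 -1 6.121707704893481e-18 [ 0.2665 -0.      0.6111  0.4336  0.1122  0.3727  0.0689] rot spread 162.51
[[0.23, -0.97, -0.0], [0.97, 0.23, 0.0], [0.0, -0.0, 1.0]]
-1 1 0.01116073037269941 [ 0.273   0.0764  0.405   0.4203  0.3326 -0.0362  0.0795] rot spread 34.29
[[0.0, -1.0, 0.0], [1.0, 0.0, -0.0], [0.0, 0.0, 1.0]]
-1 -1 0.01116073037269941 [ 0.273   0.0764  0.405   0.4203  0.3326 -0.0362  0.0795] rot spread 162.68
[[0.23, -0.97, -0.0], [0.97, 0.23, -0.0], [0.0, 0.0, 1.0]]
```

```bash
cat > kin.py <<'E'
from h import *
from scipy.optimize import least_squares
p_=[.2665,0,.6111,.4336,.1122,.3727,.0689]
lo=np.array([-2.97,-1.01,.21,-.96,.2,-2.98]);hi=np.array([2.97,2.36,2.38,4.11,2.71,2.98])
Rz=lambda a:R.from_euler('z',a).as_matrix();Ry=lambda a:R.from_euler('y',a).as_matrix()
T0=np.array([[0,-1,0],[1,0,0],[0,0,1.]])
def fk(j):
    h,a1,L2,L3,a3,L6,d=p_
    A=Rz(j[0]);q=np.array([0,0,h])+A@[0,d,0];A=A@Ry(j[1]);e=q+A@[0,0,L2];A=A@Ry(j[2]);e2=e+A@[a3,0,0];w=e2+A@[0,0,L3]
    A=A@Rz(j[3])@Ry(j[4]);t=w+A@[0,0,L6];return t,A@Rz(j[5])@T0,[q,e,e2,w,t]
def ik(pos,M,seeds):
    best=None
    for s in seeds:
        f=lambda j:np.r_[(fk(j)[0]-pos)*5,R.from_matrix(fk(j)[1].T@M).as_rotvec()]
        r=least_squares(f,np.clip(s,lo+.01,hi-.01),bounds=(lo,hi))
        if r.cost<1e-6 and (best is None or np.abs(r.x-seeds[0]).sum()<np.abs(best-seeds[0]).sum()): best=r.x
    return best
def gp(pos,M): return np.array(pos)+M[:,2]*env.grasp_offset
def tool(psi,inc,ysign=1):
    "points at azimuth psi, inc deg below horizontal; jaws horizontal"
    z=[c(psi)*c(inc),sn(psi)*c(inc),-sn(inc)]; return Rt(z,[ysign*sn(psi),-ysign*c(psi),0])
E
python3 - <<'E'
from kin import *
S=[[-.4,.3,1.7,.3,1.4,.8],[-.8,.6,1.3,1.4,1.5,0.],[-.5,.2,1.8,1.6,1.6,0],[-1,.8,1,1.5,1.2,.5]]
s=lambda j:None if j is None else j.round(2).tolist()
for psi in (60,75,90,105):
  for inc in (20,30):
    for ys in (1,):
      M=tool(psi,inc,ys);Mp=tool(psi,90+inc,ys)
      b=[.47,-.03]
      a1=ik(gp([*b,.05],M),M,S);a2=ik(gp([*b,.10],Mp),Mp,S);f=ik(gp([.544,-.3325,.068],M),M,S)
      k=np.array([.439,-.364,.203]);d=None
      if f is not None:
        P=fk(f)[2]; d=min(np.linalg.norm(P[i]+(P[i+1]-P[i])*t-k) for i in range(5-1) for t in np.linspace(0,1,30))
      print(psi,inc,ys,"S1",s(a1),"pick",s(a2),"S2",s(f),"d_knob",d)
E
```

```text
60 20 1 S1 [-0.97, 0.97, 2.08, 1.1, 1.27, -1.48] pick [0.01, 0.49, 1.82, -0.35, 1.05, 0.74] S2 [-1.12, 1.02, 1.4, 0.9, 1.66, -0.99] d_knob 0.12477736792185676
60 30 1 S1 [-0.91, 0.84, 2.11, 1.09, 1.13, -1.37] pick [0.1, 0.56, 1.76, -0.45, 1.19, 0.87] S2 [-1.09, 0.93, 1.44, 0.82, 1.54, -0.94] d_knob 0.10763923001111418
75 20 1 S1 [-0.87, 0.96, 1.9, 0.9, 1.4, -1.33] pick [0.04, 0.46, 1.88, -0.41, 0.95, 0.56] S2 [-1.05, 1.08, 1.2, 0.77, 1.86, -0.97] d_knob 0.14210202139719513
75 30 1 S1 [-0.83, 0.84, 1.94, 0.87, 1.26, -1.25] pick [0.14, 0.53, 1.84, -0.55, 1.07, 0.74] S2 [-1.02, 0.99, 1.26, 0.69, 1.73, -0.96] d_knob 0.12841667087528919
90 20 1 S1 [-0.77, 0.97, 1.73, 0.74, 1.54, -1.26] pick [0.05, 0.43, 1.95, -0.48, 0.84, 0.38] S2 [-0.97, 1.14, 1.01, 0.65, 2.05, -1.01] d_knob 0.15659197200565794
90 30 1 S1 [-0.74, 0.87, 1.78, 0.7, 1.41, -1.21] pick [0.16, 0.49, 1.93, -0.66, 0.93, 0.62] S2 [-0.95, 1.05, 1.09, 0.56, 1.9, -1.02] d_knob 0.1458211806657309
105 20 1 S1 [-0.67, 1.0, 1.57, 0.6, 1.69, -1.24] pick [0.04, 0.4, 2.01, -0.53, 0.72, 0.18] S2 [-0.88, 1.2, 0.84, 0.51, 2.22, -1.09] d_knob 0.14930959955616158
105 30 1 S1 [-0.64, 0.9, 1.63, 0.56, 1.55, -1.21] pick [0.17, 0.45, 2.03, -0.79, 0.78, 0.51] S2 [-0.87, 1.11, 0.93, 0.43, 2.06, -1.12] d_knob 0.1590563588061936
```

```bash
cat >> kin.py <<'E'
def plan(wps,n=8):
    "wps: (grasp point,M); check IK along straight/geodesic TCP path from now, print rows"
    s=env.sense();j=s["joints"];p=s["position"];M0=R.from_rotvec(s["tcp_rot"]).as_matrix();print("t",round(s["t"],2),p.round(4))
    for g,M in wps:
        q=gp(g,M);w=R.from_matrix(M0.T@M).as_rotvec();ok=True;low=9;mv=0
        for t in np.linspace(0,1,n+1)[1:]:
            Mi=M0@R.from_rotvec(w*t).as_matrix();jn=ik(p+(q-p)*t,Mi,[j])
            if jn is None: ok=False;break
            mv=max(mv,np.abs(jn-j).max());j=jn;low=min(low,fk(j)[2][3][2])
        print("ok" if ok else "FAIL %.2f"%t,"shift",(M0.T@(q-p)*1e3).round(1),"turn",np.degrees(w).round(2),"rows",np.ceil(max(np.linalg.norm(q-p)/.0417,np.degrees(np.linalg.norm(w))/7.16)),"j",j.round(2),"maxdj/step",round(mv,2),"wristz",round(low,2))
        p,M0=q,M
E
python3 - <<'E'
from kin import *
Mp=tool(13,115);g=[.440,.0111,.037]
plan([([*g[:2],.15],Mp),(g,Mp),([*g[:2],.22],Mp),([.46,-.03,.22],tool(75,25)),([.46,-.03,.05],tool(75,25))])
E
```

```text
t 10.22 [0.4311 0.0135 0.2471]
ok shift [ 41.1   4.3 106.4] turn [ 0.44 -3.98  0.92] rows 3.0 j [-0.04  0.49  1.68 -0.11  1.4   1.35] maxdj/step 0.02 wristz 0.47
ok shift [ 47.8   0.  102.4] turn [0. 0. 0.] rows 3.0 j [-0.04  0.65  1.74 -0.12  1.17  1.37] maxdj/step 0.03 wristz 0.36
ok shift [ -77.3    0.  -165.9] turn [0. 0. 0.] rows 5.0 j [-0.04  0.4   1.61 -0.11  1.55  1.33] maxdj/step 0.05 wristz 0.38
ok shift [ 19.8  29.6 -19.2] turn [ 23.34  80.31 -64.12] rows 15.0 j [-0.87  0.57  1.92  0.84  1.55 -1.05] maxdj/step 0.36 wristz 0.37
ok shift [-154.1   -0.    71.8] turn [0. 0. 0.] rows 5.0 j [-0.87  0.9   1.93  0.87  1.32 -1.31] maxdj/step 0.04 wristz 0.2
```

```bash
python3 -m jog '85 13.7 1.4 35.5 0 0 0;85 13.7 1.4 35.5 0 0 0;85 13.7 1.4 35.5 0 0 0;85 0 0 0 0.4 -4 0.9;85 0 0 0 0 0 0' >/dev/null
python3 - <<'E'
from kin import *
Mp=tool(13,115);g=[.440,.0111,.037]
plan([(g,Mp)],2); 
i=env.camera_info("wrist");im=env.grab_frame("wrist");cv2.imwrite("pics/w2.png",im[...,::-1]); print(w2px("wrist",[.434,.0097,.043],i))
E
```

```text
t 10.63 [0.43   0.0085 0.1331]
ok shift [ 50.3  -0.2 101.3] turn [-0.09  0.16 -0.14] rows 3.0 j [-0.04  0.65  1.74 -0.12  1.17  1.37] maxdj/step 0.12 wristz 0.36
[254.56943888 141.93846634]
```

View pics/w2.png

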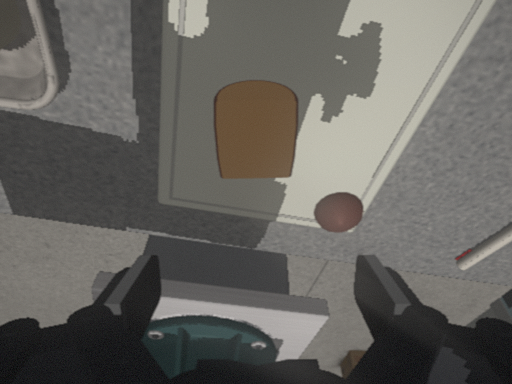

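The half is centred at about (256,141), against a predicted (255,142). Descending and gripping.

```bash
python3 -m jog '85 10 0 20.3 0 0 0;85 10 0 20.3 0 0 0;85 10 0 20.3 0 0 0;85 10 0 20.3 0 0 0;85 10.3 0 20.1 0 0 0'
python3 -m jog '85 0 0 0 0 0 0;40 0 0 0 0 0 0;40 0 0 0 0 0 0;40 0 0 0 0 0 0;40 0 0 0 0 0 0'
python3 -m jog '40 0 0 0 0 0 0;40 0 0 0 0 0 0;40 0 0 0 0 0 0;40 0 0 0 0 0 0'
```

```text
t: 11.1
position: [0.4358, 0.0092, 0.0224]
tcp_rot: [3.004, 0.339, -0.654]
contact_force: [1.1, -0.3, -0.7]
gripper_width: 0.993
t: 11.52
position: [0.4356, 0.0094, 0.0233]
tcp_rot: [3.003, 0.338, -0.66]
contact_force: [0.8, 0.4, 7.6]
gripper_width: 0.612
t: 11.85
position: [0.4356, 0.0094, 0.0233]
tcp_rot: [3.003, 0.338, -0.66]
contact_force: [1.0, 2.1, 8.1]
gripper_width: 0.612
```

```bash
python3 -m jog '40 -4 0 -9 0 0 0;40 -10 0 -22 0 0 0;40 -16 0 -34 0 0 0;40 -16 0 -34 0 0 0;40 -16 0 -34 0 0 0'
python3 -m jog '40 -15 0 -33 0 0 0;40 0 0 0 0 0 0;40 0 0 0 0 0 0'
python3 - <<'E'
from kin import *
plan([([.47,-.02,.22],tool(75,25)),([.47,-.02,.05],tool(75,25))])
E
```

```text
t: 12.27
position: [0.434, 0.0094, 0.1708]
tcp_rot: [3.002, 0.338, -0.664]
contact_force: [1.0, -0.4, -0.2]
gripper_width: 0.617
t: 12.52
position: [0.4363, 0.0094, 0.207]
tcp_rot: [3.003, 0.338, -0.654]
contact_force: [0.6, 0.4, -1.6]
gripper_width: 0.612
t 12.52 [0.4363 0.0094 0.207 ]
ok shift [ 29.   21.2 -18.8] turn [ 23.7   79.95 -64.1 ] rows 15.0 j [-0.84  0.57  1.92  0.86  1.54 -1.04] maxdj/step 0.36 wristz 0.37
ok shift [-154.1   -0.    71.8] turn [0. 0. 0.] rows 5.0 j [-0.84  0.9   1.93  0.9   1.32 -1.3 ] maxdj/step 0.04 wristz 0.2
```

```bash
python3 -m jog '40 14.5 10.6 -9.4 0 0 0;40 14.5 10.6 -9.4 0 0 0' >/dev/null
python3 -m jog '40 0 0 0 1.185 4 -3.205;40 0 0 0 1.185 4 -3.205;40 0 0 0 1.185 4 -3.205;40 0 0 0 1.185 4 -3.205;40 0 0 0 1.185 4 -3.205' >/dev/null
python3 -m jog '40 0 0 0 1.185 4 -3.205;40 0 0 0 1.185 4 -3.205;40 0 0 0 1.185 4 -3.205;40 0 0 0 1.185 4 -3.205;40 0 0 0 1.185 4 -3.205' >/dev/null
python3 -m jog '40 0 0 0 1.185 4 -3.205;40 0 0 0 1.185 4 -3.205;40 0 0 0 1.185 4 -3.205;40 0 0 0 1.185 4 -3.205;40 0 0 0 1.185 4 -3.205' >/dev/null
python3 -m jog '40 0 0 0 1.185 4 -3.205;40 0 0 0 1.185 4 -3.205;40 0 0 0 1.185 4 -3.205;40 0 0 0 1.185 4 -3.205;40 0 0 0 1.185 4 -3.205' >/dev/null
python3 -m jog '40 0 0 0 0 0 0;40 0 0 0 0 0 0'
python3 - <<'E'
from kin import *
plan([([.47,-.02,.052],tool(75,25)),([.47,-.02,.048],tool(75,25))])
a=env.grab_frame("scene")[110:290,120:330][...,::-1];cv2.imwrite("pics/s4.png",cv2.resize(a,None,fx=3,fy=3,interpolation=cv2.INTER_CUBIC))
E
```

```text
t: 14.52
position: [0.4723, -0.0038, 0.2076]
tcp_rot: [-1.757, -1.335, -1.107]
contact_force: [0.2, -0.7, -0.6]
gripper_width: 0.612
t 14.52 [ 0.4723 -0.0038  0.2076]
ok shift [-147.8    3.9   69.9] turn [-0.16  0.07 -0.66] rows 4.0 j [-0.84  0.9   1.93  0.9   1.32 -1.3 ] maxdj/step 0.04 wristz 0.2
ok shift [-3.6 -0.   1.7] turn [0. 0. 0.] rows 1.0 j [-0.84  0.9   1.93  0.9   1.32 -1.31] maxdj/step 0.0 wristz 0.2
```

View pics/s4.png

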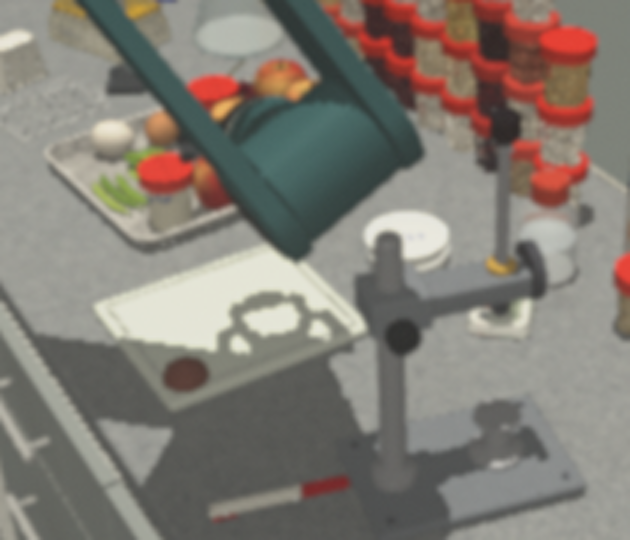

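The picture shows the probe up and a fat wrist fork. At the planned spot the wrist would come too near the tester's column, so I look for a placing spot and heading farther away.

```bash
python3 - <<'E'
from kin import *
j0=env.sense()["joints"]
col=[np.array([.4515,-.311,z]) for z in np.linspace(0,.26,9)]+[np.array([.439,-.364,.203])]
for psi in (40,50,60,75,90,110,130):
  for b in ([.48,.03],[.52,.04]):
    for inc in (25,30):
      M=tool(psi,inc);f=ik(gp([*b,.05],M),M,[j0])
      if f is None: print(psi,b,inc,"none");continue
      P=fk(f)[2];d=min(np.linalg.norm(P[i]+(P[i+1]-P[i])*t-k) for k in col for i in range(1,4) for t in np.linspace(0,1,30))
      Mp=tool(psi,90+inc);f2=ik(gp([*b,.06],Mp),Mp,[[-.04,.6,1.7,-.1,1.2,1.3]]);d2=0
      print(psi,b,inc,f.round(2),"wrist",P[3].round(2),"e2",P[2].round(2),"dcol",round(d,3),"regrasp",None if f2 is None else (f2.round(2),fk(f2)[2][3].round(2)))
E
```

```text
40 [0.48, 0.03] 25 none
40 [0.48, 0.03] 30 none
40 [0.52, 0.04] 25 [-0.76  0.99  2.36  1.77  1.17 -1.79] wrist [ 0.27 -0.17  0.2 ] e2 [ 0.34 -0.23  0.62] dcol 0.212 regrasp (array([ 0.11,  0.68,  1.58, -0.25,  1.26,  1.1 ]), array([0.63, 0.14, 0.38]))
40 [0.52, 0.04] 30 [-0.72  0.9   2.35  1.79  1.07 -1.7 ] wrist [ 0.29 -0.16  0.23] e2 [ 0.32 -0.19  0.66] dcol 0.221 regrasp (array([ 0.13,  0.72,  1.53, -0.28,  1.35,  1.13]), array([0.66, 0.15, 0.37]))
50 [0.48, 0.03] 25 [-0.87  0.96  2.29  1.45  1.12 -1.69] wrist [ 0.27 -0.22  0.2 ] e2 [ 0.3  -0.25  0.63] dcol 0.195 regrasp (array([ 0.13,  0.62,  1.72, -0.32,  1.15,  1.01]), array([0.58, 0.14, 0.38]))
50 [0.48, 0.03] 30 [-0.83  0.88  2.3   1.47  1.04 -1.61] wrist [ 0.28 -0.2   0.23] e2 [ 0.29 -0.22  0.66] dcol 0.198 regrasp (array([ 0.16,  0.66,  1.67, -0.35,  1.24,  1.05]), array([0.59, 0.17, 0.37]))
50 [0.52, 0.04] 25 [-0.77  0.93  2.23  1.51  1.13 -1.6 ] wrist [ 0.31 -0.21  0.2 ] e2 [ 0.32 -0.21  0.63] dcol 0.172 regrasp (array([ 0.14,  0.66,  1.62, -0.31,  1.21,  1.  ]), array([0.62, 0.15, 0.38]))
50 [0.52, 0.04] 30 [-0.73  0.86 
[... 3410 characters left out ...]
, array([0.46, 0.21, 0.37]))
130 [0.48, 0.03] 25 [-0.4   1.    1.42  0.44  1.79 -1.26] wrist [ 0.69 -0.22  0.2 ] e2 [ 0.42 -0.1   0.52] dcol 0.202 regrasp (array([ 0.19,  0.47,  2.13, -0.91,  0.49,  0.3 ]), array([0.38, 0.14, 0.38]))
130 [0.48, 0.03] 30 [-0.39  0.95  1.46  0.42  1.72 -1.25] wrist [ 0.68 -0.2   0.23] e2 [ 0.41 -0.09  0.55] dcol 0.211 regrasp None
130 [0.52, 0.04] 25 [-0.37  1.02  1.33  0.47  1.84 -1.21] wrist [ 0.73 -0.21  0.2 ] e2 [ 0.44 -0.09  0.5 ] dcol 0.226 regrasp (array([ 0.2 ,  0.5 ,  2.04, -0.82,  0.53,  0.21]), array([0.42, 0.15, 0.38]))
130 [0.52, 0.04] 30 [-0.36  0.98  1.36  0.45  1.77 -1.2 ] wrist [ 0.72 -0.19  0.23] e2 [ 0.43 -0.09  0.53] dcol 0.235 regrasp None
```

```bash
python3 - <<'E'
from kin import *
plan([([.48,.03,.22],tool(75,25)),([.48,.03,.22],tool(50,25)),([.48,.03,.056],tool(50,25))])
E
```

```text
t 14.57 [ 0.4723 -0.0034  0.2083]
ok shift [25.1 -1.3 44.8] turn [-0.16  0.11 -0.58] rows 2.0 j [-0.76  0.55  1.97  0.93  1.48 -1.03] maxdj/step 0.01 wristz 0.37
ok shift [-0.7  7.2 -1.4] turn [-22.66   0.    10.57] rows 4.0 j [-0.87  0.47  2.27  1.24  1.24 -1.15] maxdj/step 0.05 wristz 0.37
ok shift [-148.6    0.    69.3] turn [0. 0. 0.] rows 4.0 j [-0.87  0.94  2.29  1.45  1.12 -1.67] maxdj/step 0.07 wristz 0.21
```

```bash
python3 -m jog '40 12 3 22 0 0 0;40 12 3 21 0 0 -0.6;40 0 0 0 -5.7 0 2.6;40 0 0 0 -5.7 0 2.6;40 0 0 0 -5.7 0 2.6' >/dev/null
python3 -m jog '40 0 0 0 -5.6 0 2.7;40 0 0 0 0 0 0;40 0 0 0 0 0 0'
python3 - <<'E'
from kin import *
plan([([.48,.03,.056],tool(50,25))])
E
```

```text
t: 15.23
position: [0.4901, 0.0436, 0.2132]
tcp_rot: [-2.102, -0.99, -1.342]
contact_force: [-0.3, -0.1, -1.4]
gripper_width: 0.61
t 15.23 [0.4901 0.0436 0.2132]
ok shift [-149.6    0.5   69.8] turn [-0.22 -0.01  0.3 ] rows 4.0 j [-0.87  0.94  2.29  1.45  1.12 -1.67] maxdj/step 0.07 wristz 0.21
```

```bash
python3 -m jog '40 -28 0 13.1 -.2 0 .3;40 -28 0 13.1 0 0 0;40 -28 0 13.1 0 0 0;40 -28 0 13.1 0 0 0;40 -22 0 10.2 0 0 0'
python3 -m jog '40 -15.6 0 7.2 0 0 0;40 0 0 0 0 0 0;40 0 0 0 0 0 0'
python3 -m jog '40 -1.8 0 .85 0 0 0;40 0 0 0 0 0 0'
python3 -m jog '40 -1.8 0 .85 0 0 0;40 0 0 0 0 0 0'
```

```text
t: 15.65
position: [0.4934, 0.0405, 0.0614]
tcp_rot: [-2.106, -0.987, -1.345]
contact_force: [0.1, 0.2, -0.3]
gripper_width: 0.609
t: 15.9
position: [0.4927, 0.0414, 0.0462]
tcp_rot: [-2.105, -0.983, -1.344]
contact_force: [0.1, -0.2, 0.1]
gripper_width: 0.612
t: 16.07
position: [0.4922, 0.0417, 0.0458]
tcp_rot: [-2.106, -0.984, -1.345]
contact_force: [0.1, 0.3, -0.5]
gripper_width: 0.611
t: 16.23
position: [0.4918, 0.0419, 0.0437]
tcp_rot: [-2.107, -0.983, -1.345]
contact_force: [0.0, 0.1, -0.6]
gripper_width: 0.607
```

```bash
python3 -m jog '40 -1.3 0 .6 0 0 0;40 0 0 0 0 0 0'
python3 -m jog '40 -1.3 0 .6 0 0 0;40 0 0 0 0 0 0'
```

```text
t: 16.4
position: [0.4916, 0.042, 0.042]
tcp_rot: [-2.107, -0.982, -1.344]
contact_force: [0.5, -0.1, -0.7]
gripper_width: 0.611
t: 16.57
position: [0.4918, 0.0425, 0.0417]
tcp_rot: [-2.105, -0.979, -1.347]
contact_force: [-1.0, -1.8, 5.8]
gripper_width: 0.616
```

```bash
python3 - <<'E'
from h import *
a=env.grab_frame("scene")[150:250,150:240][...,::-1];b=env.grab_frame("wrist")[...,::-1];print(w2px("scene",[.48,.03,.04]))
cv2.imwrite("pics/s5.png",np.hstack([cv2.resize(a,(346,384),interpolation=cv2.INTER_CUBIC),b[:, 30:470]]))
E
```

```text
[200.59192992 194.6331434 ]
```

View pics/s5.png

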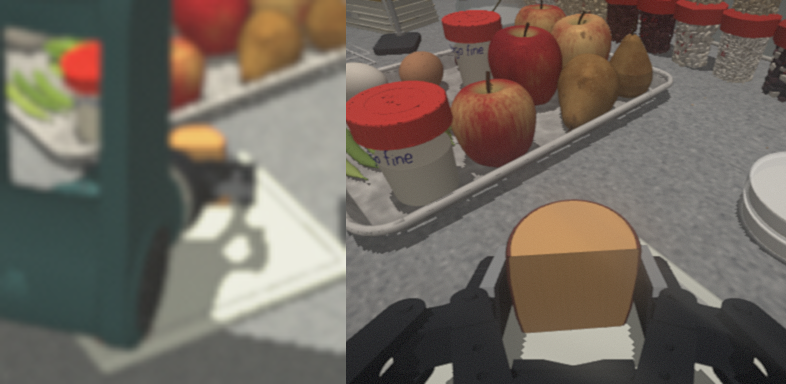

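It touched down at about 6 N: the half stands on its end between the pads, cut face (511–638, 250–332) towards the camera. Letting go.

```bash
python3 -m jog '40 -.8 0 .4 0 0 0;62 0 0 0 0 0 0;70 0 0 0 0 0 0;80 0 0 0 0 0 0;85 0 0 0 0 0 0'
python3 -m jog '85 0 0 0 0 0 0;85 0 0 -10 0 0 0;85 0 0 -20 0 0 0;85 0 0 -35 0 0 0;85 0 0 -35 0 0 0'
python3 - <<'E'
from kin import *
i=env.camera_info("wrist");b=env.grab_frame("wrist")[...,::-1];np.save("w3.npy",np.array([i["eye"],i["rotation"]]))
t=env.grab_frame("top")[...,::-1];u,v=w2px("top",[.48,.03,.06]).astype(int)
t=cv2.resize(t[v-32:v+32,u-24:u+24],(288,384),interpolation=cv2.INTER_CUBIC);print("crop0",u-24,v-32)
cv2.imwrite("pics/w3.png",np.hstack([b,t]))
plan([([.40,-.08,.22],tool(50,25)),([.48,.03,.22],tool(50,115))],16)
E
```

```text
t: 17.08
position: [0.4915, 0.0423, 0.0394]
tcp_rot: [-2.107, -0.981, -1.344]
contact_force: [-0.0, 0.3, -0.3]
gripper_width: 0.994
t: 17.5
position: [0.4318, -0.0266, 0.0818]
tcp_rot: [-2.104, -0.981, -1.341]
contact_force: [0.5, -0.7, -0.3]
gripper_width: 0.994
crop0 141 205
t 17.6 [ 0.4327 -0.0315  0.0821]
ok shift [100.3   7.  -92.3] turn [0.45 0.06 0.05] rows 4.0 j [-1.22  0.48  2.21  0.93  1.39 -1.17] maxdj/step 0.02 wristz 0.25
ok shift [ 38.6  -9.4 104.3] turn [ -0. -90.   0.] rows 13.0 j [ 0.13  0.41  1.6  -0.29  1.47  0.91] maxdj/step 0.18 wristz 0.4
```

View pics/w3.png

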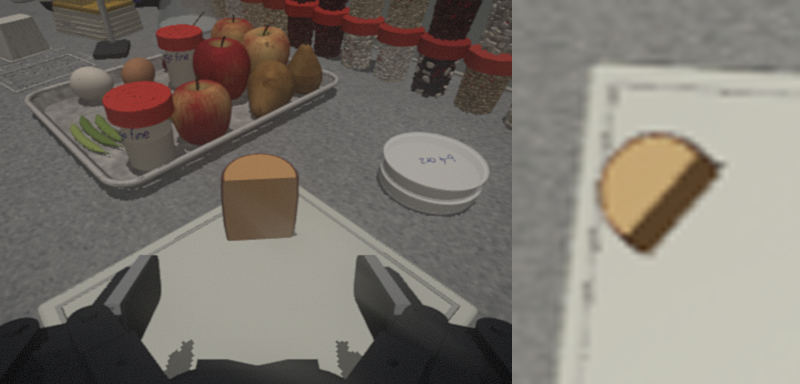

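The half stands on the board. In the top crop its upper cut edge runs from (700,152) to (627,235), with the skin to the upper left.

```bash
python3 - <<'E'
from kin import *
P=lambda x,y,z:px2w("top",141+(x-512-.5)/6,205+(y-.5)/6,z)
a=P(700,152,.072);b=P(627,235,.072);d=a-b;print("edge",np.linalg.norm(d),a,b)
ang=np.degrees(np.arctan2(d[1],d[0]));n=np.array([d[1],-d[0],0])/np.linalg.norm(d);print("edge az",ang,"into-D normal az options",ang+90,"mid",(a+b)/2)
print("arc left",P(598,187,.072),"arc top",P(658,133,.072))
e,r=np.load("w3.npy");i=dict(env.camera_info("wrist"),eye=e,rotation=r)
q=[px2w("wrist",u,v,.072,i) for u,v in((222,179),(298,183))];print("wrist edge",q, np.linalg.norm(q[0]-q[1]));q0=[px2w("wrist",u,v,.012,i) for u,v in((228,241),(294,236))];print(q0)
for Q in (q,q0): dd=Q[1]-Q[0];print(np.degrees(np.arctan2(dd[1],dd[0])),(Q[0]+Q[1])/2)
E
```

```text
edge 0.048603025016682774 [0.4982217  0.01092289 0.072     ] [0.45874845 0.03927985 0.072     ]
edge az -35.692867930144494 into-D normal az options 54.307132069855506 mid [0.47848507 0.02510137 0.072     ]
arc left [0.47932257 0.05472769 0.072     ] arc top [0.50552966 0.03071048 0.072     ]
wrist edge [array([0.46076873, 0.04343417, 0.072     ]), array([0.49630014, 0.00828335, 0.072     ])] 0.049980607776720636
[array([0.459543  , 0.04111846, 0.012     ]), array([0.5023263 , 0.01191126, 0.012     ])]
-44.69150288997732 [0.47853443 0.02585876 0.072     ]
-34.32048271195762 [0.48093465 0.02651486 0.012     ]
```

```bash
python3 -m jog '85 25 1.7 -23 0 0 0;85 25 1.7 -23 0 0 0;85 25 1.7 -23 0 0 0;85 25 1.7 -23 0 0 0' 
for k in 1; do
python3 -m jog '85 0 0 0 0 -6 0;85 0 0 0 0 -6 0;85 0 0 0 0 -6 0;85 0 0 0 0 -6 0;85 0 0 0 0 -6 0' >/dev/null
python3 -m jog '85 0 0 0 0 -6 0;85 0 0 0 0 -6 0;85 0 0 0 0 -6 0;85 0 0 0 0 -6 0;85 0 0 0 0 -6 0' >/dev/null
python3 -m jog '85 0 0 0 0 -6 0;85 0 0 0 0 -6 0;85 0 0 0 0 -6 0;85 0 0 0 0 -6 0;85 0 0 0 0 -6 0'
done
python3 - <<'E'
from kin import *
plan([([.4803,.0273,.16],tool(52,115)),([.4803,.0273,.046],tool(52,115))])
E
```

```text
t: 17.93
position: [0.4112, -0.0623, 0.2124]
tcp_rot: [-2.105, -0.979, -1.342]
contact_force: [1.1, -1.1, 0.3]
gripper_width: 0.996
t: 19.18
position: [0.4116, -0.0617, 0.2114]
tcp_rot: [2.625, 1.225, -0.587]
contact_force: [-0.1, -0.9, 0.2]
gripper_width: 0.994
t 19.18 [ 0.4116 -0.0617  0.2114]
ok shift [123.6  -4.3  17.3] turn [-0.77  0.23 -1.8 ] rows 3.0 j [ 0.13  0.48  1.66 -0.31  1.33  0.92] maxdj/step 0.02 wristz 0.48
ok shift [ 48.2   0.  103.3] turn [0. 0. 0.] rows 3.0 j [ 0.13  0.64  1.73 -0.34  1.11  1.  ] maxdj/step 0.03 wristz 0.37
```

```bash
python3 -m jog '85 31 -1.1 4.3 0 0 0;85 31 -1.1 4.3 0 0 0;85 31 -1.1 4.3 0 0 0;85 31 -1.1 4.3 -.8 .2 -1.8;85 0 0 0 0 0 0' >/dev/null
python3 - <<'E'
from kin import *
plan([([.4803,.0273,.046],tool(52,115))],2)
i=env.camera_info("wrist");b=env.grab_frame("wrist");cv2.imwrite("pics/w4.png",b[...,::-1])
o=np.array([.4815,.0289,0]);D=np.array([c(52),sn(52),0]);E=np.array([sn(52),-c(52),0])
for p in(o-.004*D+.025*E+[0,0,.072],o-.004*D-.025*E+[0,0,.072],o+.025*D+[0,0,.072]):print(w2px("wrist",p,i).round(0))
E
```

```text
t 19.6 [0.4766 0.0245 0.1394]
ok shift [ 43.1   1.7 101.7] turn [-0.15 -0.26  0.26] rows 3.0 j [ 0.13  0.64  1.73 -0.34  1.11  1.  ] maxdj/step 0.11 wristz 0.37
[299. 165.]
[218. 164.]
[259. 123.]
```

View pics/w4.png

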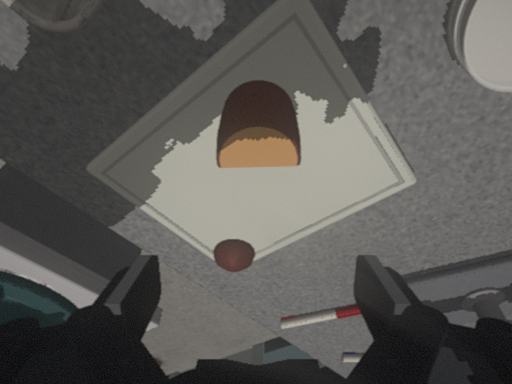

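The cut edge is at (217,167)–(299,166), within 3 px of the prediction. Descending and gripping.

```bash
python3 -m jog '85 8.6 .4 20.4 0 0 0;85 8.6 .4 20.4 0 0 0;85 8.6 .3 20.4 0 0 0;85 8.6 .3 20.4 0 0 0;85 8.6 .3 20 0 0 0'
python3 -m jog '85 0 0 0 0 0 0;40 0 0 0 0 0 0;40 0 0 0 0 0 0;40 0 0 0 0 0 0;40 0 0 0 0 0 0'
python3 -m jog '40 0 0 0 0 0 0;40 0 0 0 0 0 0;40 0 0 0 0 0 0'
```

```text
t: 20.07
position: [0.474, 0.0162, 0.0325]
tcp_rot: [2.606, 1.268, -0.573]
contact_force: [-0.2, 0.6, -0.2]
gripper_width: 0.996
t: 20.48
position: [0.4758, 0.0166, 0.0347]
tcp_rot: [2.606, 1.267, -0.57]
contact_force: [-1.5, 0.8, 5.0]
gripper_width: 0.611
t: 20.73
position: [0.4757, 0.0165, 0.0347]
tcp_rot: [2.606, 1.267, -0.57]
contact_force: [-0.6, 2.0, 7.4]
gripper_width: 0.61
```

```bash
cat >> kin.py <<'E'
def final(psi,o,hand):
    "tool TCP pose which puts the half's origin at o, cut face down, its lower-grip end away; hand=(pos,Rot) of half in tool"
    D=np.array([c(psi),sn(psi),0]);H=np.column_stack([-D,np.cross([0,0,-1],-D),[0,0,-1]])
    M=H@hand[1].T; return np.array(o)-M@hand[0],M
E
python3 - <<'E'
from kin import *
import pickle
s=env.sense();M0=R.from_rotvec(s["tcp_rot"]).as_matrix();p=s["position"]
z=M0[:,2];D=-np.array([z[0],z[1],0]);D/=np.linalg.norm(D);print("psi_t",np.degrees(np.arctan2(D[1],D[0])),"inc",90+np.degrees(np.arcsin(np.linalg.norm(z[:2]))))
D=np.array([c(52),sn(52),0]);H=np.column_stack([[0,0,1],np.cross(-D,[0,0,1]),-D])
o=np.array([.4815,.0289,.042]);ht=M0.T@(o-p)*1;print("half origin in tool mm",ht*1e3);ht[1]=0
y=M0[:,1];print("jaw y world",y, "tilt of jaw",np.degrees(np.arcsin(y[2])))
# assume jaw squared yaw: use tool's own azimuth
Dt=np.array([-z[0],-z[1],0]);Dt/=np.linalg.norm(Dt);H=np.column_stack([[0,0,1],np.cross(-Dt,[0,0,1]),-Dt])
pickle.dump((ht,M0.T@H),open("hand.pkl","wb"));hand=(ht,M0.T@H)
q,M=final(85,[.544,-.3325,.064],hand);print("final TCP",q,"Mz",M[:,2],"grasp",q-.0187*M[:,2])
g=lambda o:(lambda r:(r[0]-.0187*r[1][:,2],r[1]))(final(85,o,hand))
plan([((p-.0187*z)+[0,0,.22],M0),g([.46,-.03,.40]),g([.535,-.435,.42]),g([.535,-.435,.076]),g([.544,-.3325,.076]),g([.544,-.3325,.064])],12)
E
```

```text
psi_t 52.05506229209125 inc 114.70850330809292
half origin in tool mm [  9.01624917  -3.08815015 -12.17222714]
jaw y world [ 0.78673159 -0.61729365  0.00139636] tilt of jaw 0.08000557848964666
final TCP [ 0.54460528 -0.32523609  0.05072125] Mz [ 0.0791763   0.90498924 -0.4180019 ] grasp [ 0.54312468 -0.34215939  0.05853789]
t 20.73 [0.4757 0.0165 0.0347]
ok shift [ -92.     0.3 -199.9] turn [0. 0. 0.] rows 6.0 j [ 0.12  0.35  1.55 -0.3   1.56  0.84] maxdj/step 0.04 wristz 0.39
ok shift [ -91.7   12.5 -103.1] turn [ 12.95  87.24 -34.24] rows 14.0 j [-0.82  0.37  1.67  0.81  1.93 -0.77] maxdj/step 0.17 wristz 0.54
ok shift [-147.4  110.5 -368.9] turn [0. 0. 0.] rows 10.0 j [-1.06  0.89  0.62  0.94  2.46 -0.48] maxdj/step 0.13 wristz 0.54
ok shift [-312.5    1.   143.8] turn [0. 0. 0.] rows 9.0 j [-1.06  1.18  0.81  0.64  2.11 -0.93] maxdj/step 0.06 wristz 0.22
ok shift [43.  -0.1 93.5] turn [0. 0. 0.] rows 3.0 j [-0.99  1.08  1.08  0.65  1.94 -0.99] maxdj/step 0.03 wristz 0.22
ok shift [-10.9   0.    5. ] turn [0. 0. 0.] rows 1.0 j [-0.99  1.1   1.08  0.64  1.93 -0.99] maxdj/step 0.0 wristz 0.21
```

```bash
python3 -m jog '40 -5 0 -10 0 0 0;40 -15 0 -31 0 0 0;40 -16 0 -35 0 0 0;40 -16 0 -35 0 0 0;40 -16 0 -35 0 0 0' >/dev/null
python3 -m jog '40 -16 0 -35 0 0 0;40 -18 2 -27 0 0 0;40 -23 3 -26 0 0 0;40 -23 3 -26 0 0 0;40 -23 3 -26 0 0 0'
python3 -m jog '40 0 0 0 .81 5.45 -2.14;40 0 0 0 .81 5.45 -2.14;40 0 0 0 .81 5.45 -2.14;40 0 0 0 .81 5.45 -2.14;40 0 0 0 .81 5.45 -2.14' >/dev/null
python3 -m jog '40 0 0 0 .81 5.45 -2.14;40 0 0 0 .81 5.45 -2.14;40 0 0 0 .81 5.45 -2.14;40 0 0 0 .81 5.45 -2.14;40 0 0 0 .81 5.45 -2.14' >/dev/null
python3 -m jog '40 0 0 0 .81 5.45 -2.14;40 0 0 0 .81 5.45 -2.14;40 0 0 0 .81 5.45 -2.14;40 0 0 0 .81 5.45 -2.14;40 0 0 0 .81 5.45 -2.14' >/dev/null
python3 -m jog '40 0 0 0 .81 5.45 -2.14;40 0 0 0 0 0 0;40 0 0 0 0 0 0'
python3 - <<'E'
from kin import *
import pickle
hand=pickle.load(open("hand.pkl","rb"))
g=lambda o:(lambda r:(r[0]-.0187*r[1][:,2],r[1]))(final(85,o,hand))
plan([g([.535,-.435,.42]),g([.535,-.435,.08])],12)
E
```

```text
t: 21.57
position: [0.461, -0.0185, 0.3673]
tcp_rot: [2.606, 1.268, -0.569]
contact_force: [0.4, -1.4, -1.1]
gripper_width: 0.607
t: 23.07
position: [0.4618, -0.0188, 0.3639]
tcp_rot: [-1.602, -1.458, -1.017]
contact_force: [-0.1, 0.1, -0.2]
gripper_width: 0.607
t 23.07 [ 0.4618 -0.0188  0.3639]
ok shift [-128.6  109.8 -382. ] turn [-0.05  0.1  -0.23] rows 11.0 j [-1.06  0.89  0.62  0.94  2.46 -0.48] maxdj/step 0.13 wristz 0.52
ok shift [-308.9    1.   142.1] turn [0. 0. 0.] rows 9.0 j [-1.06  1.18  0.81  0.64  2.11 -0.92] maxdj/step 0.06 wristz 0.22
```

```bash
python3 -m jog '40 20 0 -9 0 0 0;40 19 0 -9 0 0 0;40 -14 9.1 -30.3 0 0 0;40 -14 9.1 -30.3 0 0 0;40 -14 9.1 -30.3 0 0 0' >/dev/null
python3 -m jog '40 -14 9.2 -30.3 0 0 0;40 -14 9.2 -30.3 0 0 0;40 -14 9.2 -30.3 0 0 0;40 -14 9.2 -30.3 0 0 0;40 -14 9.2 -30.3 0 0 0'
python3 -m jog '40 -14 9.2 -30.3 0 0 0;40 -14 9.2 -30.3 0 0 0;40 -14 9.2 -30.3 0 0 0;40 -14 9.2 -30.3 0 0 0;40 0 0 0 0 0 0'
python3 - <<'E'
from kin import *
import pickle
hand=pickle.load(open("hand.pkl","rb"))
g=lambda o:(lambda r:(r[0]-.0187*r[1][:,2],r[1]))(final(85,o,hand))
plan([g([.535,-.435,.08])],12)
E
```

```text
t: 23.9
position: [0.5119, -0.2912, 0.4091]
tcp_rot: [-1.603, -1.464, -1.016]
contact_force: [1.3, -0.0, -0.6]
gripper_width: 0.611
t: 24.32
position: [0.5372, -0.4311, 0.4055]
tcp_rot: [-1.607, -1.46, -1.017]
contact_force: [0.4, -0.5, -0.7]
gripper_width: 0.614
t 24.32 [ 0.5372 -0.4311  0.4055]
ok shift [-305.6   -0.   146.3] turn [ 0.12  0.33 -0.21] rows 9.0 j [-1.06  1.18  0.81  0.64  2.11 -0.92] maxdj/step 0.06 wristz 0.22
```

```bash
python3 -m jog '40 -30.6 0 14.6 0 0 0;40 -30.6 0 14.6 0 0 0;40 -30.6 0 14.6 0 0 0;40 -30.6 0 14.6 0 0 0;40 -30.6 0 14.6 0 0 0'
python3 -m jog '40 -30.6 0 14.6 0 0 0;40 -30.6 0 14.6 0 0 0;40 -30.6 0 14.6 0 0 0;40 -30.6 0 14.6 0 0 0;40 -30.2 0 14.6 0 0 0'
python3 -m jog '40 0 0 0 .1 .3 -.2;40 0 0 0 0 0 0;40 0 0 0 0 0 0'
python3 - <<'E'
from kin import *
import pickle
hand=pickle.load(open("hand.pkl","rb"))
g=lambda o:(lambda r:(r[0]-.0187*r[1][:,2],r[1]))(final(85,o,hand))
plan([g([.544,-.3325,.075]),g([.544,-.3325,.066])],4)
E
```

```text
t: 24.73
position: [0.5365, -0.424, 0.2381]
tcp_rot: [-1.603, -1.465, -1.015]
contact_force: [0.1, -1.0, -0.7]
gripper_width: 0.609
t: 25.15
position: [0.5364, -0.4223, 0.0688]
tcp_rot: [-1.603, -1.465, -1.015]
contact_force: [-1.2, 0.1, -0.6]
gripper_width: 0.607
t: 25.4
position: [0.5363, -0.4227, 0.0709]
tcp_rot: [-1.593, -1.464, -1.022]
contact_force: [0.5, 1.5, -0.2]
gripper_width: 0.607
t 25.4 [ 0.5363 -0.4227  0.0709]
ok shift [32.4  0.1 92.8] turn [-0.16 -0.1   0.24] rows 3.0 j [-0.99  1.08  1.08  0.64  1.94 -0.99] maxdj/step 0.07 wristz 0.22
ok shift [-8.2  0.   3.8] turn [0. 0. 0.] rows 1.0 j [-0.99  1.09  1.08  0.64  1.93 -0.99] maxdj/step 0.0 wristz 0.21
```

```bash
python3 -m jog '40 5.4 0 15.5 0 0 0;40 5.4 0 15.5 0 0 0;40 5.4 0 15.5 0 0 0;40 5.4 0 15.5 0 0 0;40 5.4 0 15.5 0 0 0'
python3 -m jog '40 5.4 0 15.3 0 0 0;40 0 0 0 0 0 0;40 0 0 0 0 0 0'
python3 - <<'E'
from kin import *
import pickle
hand=pickle.load(open("hand.pkl","rb"))
g=lambda o:(lambda r:(r[0]-.0187*r[1][:,2],r[1]))(final(85,o,hand))
plan([g([.544,-.3325,.066])],2)
s=env.sense();M=R.from_rotvec(s["tcp_rot"]).as_matrix();H=M@hand[1];print("half",s["position"]+M@hand[0],H[:,2].round(3),H[:,0].round(3))
a=env.grab_frame("scene")[185:300,235:335][...,::-1]; i=env.camera_info("wrist");np.save("w5.npy",np.array([i["eye"],i["rotation"]]));b=env.grab_frame("wrist")[...,::-1]
cv2.imwrite("pics/w5.png",np.hstack([cv2.resize(a,(334,384),interpolation=cv2.INTER_CUBIC),b[:,25:490]]))
E
```

```text
t: 25.82
position: [0.5435, -0.3416, 0.064]
tcp_rot: [-1.595, -1.466, -1.023]
contact_force: [1.0, -1.3, -0.8]
gripper_width: 0.609
t: 26.07
position: [0.5447, -0.3252, 0.0619]
tcp_rot: [-1.593, -1.465, -1.023]
contact_force: [0.9, -0.1, -1.3]
gripper_width: 0.614
t 26.07 [ 0.5447 -0.3252  0.0619]
ok shift [-8.4 -0.1  3.8] turn [-0.15 -0.06  0.29] rows 1.0 j [-0.99  1.09  1.08  0.64  1.93 -0.99] maxdj/step 0.01 wristz 0.21
half [ 0.54404902 -0.33249075  0.07521126] [ 0.004  0.001 -1.   ] [-0.083 -0.997 -0.001]
```

```bash
python3 -m jog '40 -3.6 0 1.7 -.15 0 .3;40 -3.6 0 1.7 0 0 0;40 0 0 0 0 0 0'
python3 -m jog '40 -.9 0 .4 0 0 0;40 0 0 0 0 0 0'
python3 -m jog '40 -.9 0 .4 0 0 0;40 0 0 0 0 0 0'
python3 -m jog '40 -.9 0 .4 0 0 0;40 0 0 0 0 0 0'
```

```text
t: 26.42
position: [0.5434, -0.3252, 0.0504]
tcp_rot: [-1.598, -1.453, -1.023]
contact_force: [-0.6, -0.1, -0.9]
gripper_width: 0.611
t: 26.58
position: [0.5433, -0.3251, 0.0502]
tcp_rot: [-1.597, -1.453, -1.023]
contact_force: [-1.0, -3.0, 3.8]
gripper_width: 0.61
t: 26.75
position: [0.5433, -0.325, 0.0501]
tcp_rot: [-1.596, -1.454, -1.024]
contact_force: [-1.3, -3.8, 7.5]
gripper_width: 0.609
t: 26.92
position: [0.5434, -0.325, 0.05]
tcp_rot: [-1.595, -1.454, -1.025]
contact_force: [-1.9, -4.2, 10.3]
gripper_width: 0.611
```

```bash
python3 -m jog '40 .8 0 -.4 0 0 0;56 0 0 0 0 0 0;62 0 0 0 0 0 0;72 0 0 0 0 0 0;85 0 0 0 0 0 0'
python3 -m jog '85 0 0 0 0 0 0;85 0 0 0 0 0 0;85 0 0 -8 0 0 0;85 0 0 -20 0 0 0;85 0 0 -35 0 0 0'
python3 -m jog '85 0 0 -35 0 0 0;85 0 0 -35 0 0 0;85 0 0 0 0 0 0'
python3 - <<'E'
from kin import *
i=env.camera_info("wrist");np.save("w6.npy",np.array([i["eye"],i["rotation"]]))
a=env.grab_frame("scene")[190:290,235:335][...,::-1];b=env.grab_frame("wrist")[...,::-1];t=env.grab_frame("top")[185:285,255:340][...,::-1]
f=lambda x,k:cv2.resize(x,None,fx=k,fy=k,interpolation=cv2.INTER_CUBIC)
x=np.zeros((600,800,3),np.uint8);u,v=w2px("wrist",[.544,-.3325,.075],i).round().astype(int);print("wrist uv",u,v)
u0=max(0,min(512-267,u-133));v0=max(0,min(384-200,v-100))
x[:600,:400]=0;wb=f(b[v0:v0+200,u0:u0+267],3)[:600,:800];print("w crop",u0,v0)
cv2.imwrite("pics/w6.png",wb);cv2.imwrite("pics/w6s.png",f(a,4));cv2.imwrite("pics/w6t.png",f(t,4))
A=cv2.resize(b,(480,360));S=f(a,2.4);x[:]=0;x[:360,:480]=A;x[:240,480:720]=S[:240,:240]
z=f(b[max(0,v-45):v+45,max(0,u-60):u+60],4);x[360:600,:]=0;zz=z[:240] if False else cv2.resize(b[max(0,v-40):v+40,max(0,u-60):u+60],(360,240),interpolation=cv2.INTER_CUBIC);x[360:600,:360]=zz
T=cv2.resize(t,(290,340),interpolation=cv2.INTER_CUBIC);x[250:590,490:780]=T
cv2.imwrite("pics/last.png",x);print("zoom0",u-60,v-40)
for p in ([.544,-.3325,.06],[.544,-.3325,.095]): print(w2px("wrist",p,i))
E
```

```text
t: 27.33
position: [0.5434, -0.3243, 0.0483]
tcp_rot: [-1.597, -1.454, -1.022]
contact_force: [-0.3, -0.1, 0.2]
gripper_width: 0.959
t: 27.75
position: [0.5383, -0.3793, 0.0744]
tcp_rot: [-1.593, -1.451, -1.021]
contact_force: [1.0, -0.6, -0.6]
gripper_width: 0.997
t: 28.0
position: [0.5321, -0.4521, 0.1066]
tcp_rot: [-1.605, -1.46, -1.024]
contact_force: [0.2, 0.1, 0.7]
gripper_width: 0.995
wrist uv 259 162
w crop 126 62
zoom0 199 122
[258.51519778 176.85493969]
[258.59773281 141.46713692]
```

View pics/last.png

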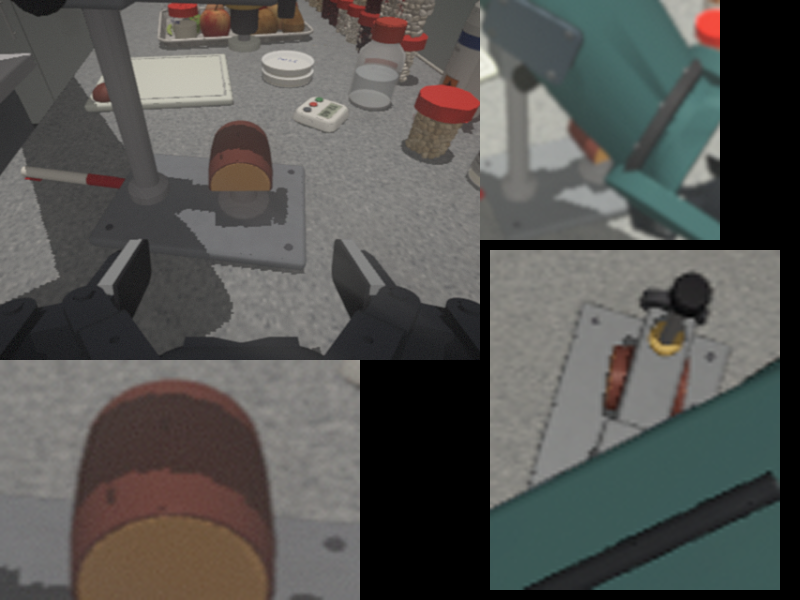

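The half rests cut side down on the anvil (big panel: end face about (209–272, 160–192), zoom 75–272). I check the centring numerically before pressing.

```bash
python3 - <<'E'
from kin import *
P=lambda x,y,z:px2w("top",255+(x-490)/3.412,185+(y-250)/3.4,z)
for z in(.07,.085):
    a=P(606,377,z);b=P(691,395,z);print(z,a,b,np.linalg.norm(a-b),(a+b)/2)
e,r=np.load("w6.npy");i=dict(env.camera_info("wrist"),eye=e,rotation=r)
# near end face: widest points at axis height .064, bottom edge z=.060, columns from the 3x zoom (origin 199,122)
L=w2px("wrist",[.544,-.3325-.03,.064],i);print("pred near-end centre",L,"seen u",199+173.5/3)
for u in (199+75/3,199+272/3):print(px2w("wrist",u,L[1],.064,i))
b=env.grab_frame("wrist");hsv=cv2.cvtColor(b,cv2.COLOR_RGB2HSV);m=((hsv[...,0]<22)&(hsv[...,1]>70)).astype(np.uint8);n,lab,st,ce=cv2.connectedComponentsWithStats(m)
k=lab[165,257];print("brown blob",st[k],ce[k])
# near flange/neck: grey edges along rows below the half
g=cv2.cvtColor(b,cv2.COLOR_RGB2GRAY)
for v in (208,214,220): print(v,g[v,222:300].tolist())
print([w2px("wrist",q,i).round(1) for q in ([.544-.025,-.3325,.02],[.544+.025,-.3325,.02],[.544-.021,-.3325,.054],[.544+.021,-.3325,.054])])
plan([([.5,-.45,.42],tool(85,25))],8)
E
```

```text
0.07 [ 0.54174408 -0.30180971  0.07      ] [ 0.53183519 -0.36963931  0.07      ] 0.06854954694749077 [ 0.53678963 -0.33572451  0.07      ]
0.085 [ 0.53882712 -0.30074294  0.085     ] [ 0.52904142 -0.36772922  0.085     ] 0.06769727448360377 [ 0.53393427 -0.33423608  0.085     ]
pred near-end centre [262.27806574 197.33560754] seen u 256.8333333333333
[ 0.51479525 -0.35974698  0.064     ]
[ 0.56488964 -0.36446919  0.064     ]
brown blob [ 223  130   68   77 3277] [256.61031431 178.30241074]
208 [68, 69, 68, 70, 69, 71, 68, 68, 72, 68, 68, 72, 72, 75, 79, 78, 77, 78, 81, 79, 80, 76, 78, 79, 76, 74, 75, 78, 78, 82, 82, 84, 82, 81, 81, 82, 81, 81, 82, 83, 83, 81, 82, 82, 78, 80, 78, 78, 80, 76, 74, 73, 77, 73, 79, 78, 81, 79, 77, 79, 80, 80, 81, 77, 74, 73, 71, 70, 74, 68, 69, 71, 70, 71, 73, 72, 72, 75]
214 [71, 69, 68, 68, 66, 69, 68, 69, 70, 67, 66, 73, 77, 80, 80, 78, 80, 78, 82, 79, 78, 80, 80, 81, 81, 79, 75, 78, 78, 78, 76, 78, 81, 82, 79, 80, 80, 81, 82, 82, 81, 82, 82, 83, 80, 80, 77, 81, 79, 78, 80, 77, 77, 82, 86, 82, 83, 85, 83, 82, 84, 83, 82, 81, 82, 81, 78, 71, 73, 72, 74, 75, 72, 75, 70, 73, 70, 74]
220 [68, 68, 70, 70, 66, 69, 70, 65, 68, 68, 70, 69, 74, 81, 82, 82, 79, 81, 83, 80, 80, 82, 82, 82, 84, 82, 84, 85, 84, 85, 86, 89, 85, 86, 86, 84, 86, 88, 87, 85, 87, 89, 85, 85, 84, 83, 84, 84, 87, 87, 85, 86, 86, 85, 86, 85, 87, 83, 83, 85, 83, 84, 82, 83, 81, 76, 72, 74, 72, 75, 71, 71, 73, 69, 72, 72, 73, 74]
[array([231.3, 212.5]), array([285.3, 208.9]), array([233.9, 183.8]), array([282.9, 180.9])]
t 28.2 [ 0.5328 -0.4445  0.1033]
ok shift [ 284.6  -34.4 -119.6] turn [-0.03 -0.63 -0.43] rows 8.0 j [-1.1   0.86  0.67  0.89  2.47 -0.55] maxdj/step 0.07 wristz 0.3
```

```bash
python3 - <<'E'
from kin import *
i=env.camera_info("wrist");b=env.grab_frame("wrist");g=cv2.cvtColor(b,cv2.COLOR_RGB2GRAY)
print("col260 rows195-240",g[195:240,258:263].mean(1).round().astype(int).tolist())
print("col260 R-B",(b[195:212,260,0].astype(int)-b[195:212,260,2]).tolist())
w=lambda p:w2px("wrist",p,i).round(1)
print("flange front bottom/top",w([.544,-.3575,.016]),w([.544,-.3575,.02]),"disc front",w([.544,-.3535,.06]),w([.544,-.3535,.054]),"half near bottom",w([.544,-.3625,.06]),w([.544,-.3675,.06]))
print("plate right edge mid",w(TO+.065*TY+[0,0,.016]))
print("col285 rows 215-300",g[215:300,284:288].mean(1).round().astype(int).tolist())
E
```

```text
col260 rows195-240 [91, 91, 90, 92, 91, 90, 92, 91, 91, 89, 91, 89, 85, 82, 84, 83, 84, 82, 83, 80, 83, 82, 81, 81, 82, 83, 88, 85, 85, 83, 83, 84, 85, 84, 86, 84, 84, 86, 86, 88, 87, 84, 79, 73, 71]
col260 R-B [48, 45, 46, 48, 47, 46, 46, 46, 45, 45, 46, 38, 18, 5, 5, 4, 5]
flange front bottom/top [262.4 239.5] [262.4 236.4] disc front [262.1 197.9] [262.  203.6] half near bottom [263.3 205.9] [264.  210.5]
plate right edge mid [248.  279.1]
col285 rows 215-300 [82, 82, 83, 84, 83, 82, 82, 82, 82, 82, 80, 76, 77, 76, 75, 78, 75, 75, 76, 76, 74, 75, 76, 75, 76, 76, 77, 77, 75, 86, 110, 114, 114, 114, 113, 114, 114, 113, 115, 114, 114, 114, 115, 115, 115, 114, 116, 115, 115, 117, 117, 118, 116, 117, 116, 118, 117, 118, 117, 117, 116, 116, 115, 115, 114, 112, 112, 105, 98, 88, 80, 77, 71, 70, 73, 75, 76, 76, 94, 130, 135, 132, 131, 128, 124]
```

Both cameras put the half about 4 to 5 mm off the anvil's centre, across the jaws (towards the column). I go back in with the jaws shifted 4 mm and close them to just over its width to nudge it to the middle.

```bash
python3 - <<'E'
from kin import *
M=tool(85,25);q=np.array([.5476,-.3247,.0495]);g=q-.0187*M[:,2]
plan([(g-M[:,2]*.125,M),(g,M)],4)
E
```

```text
t 28.25 [ 0.5329 -0.4439  0.1032]
ok shift [2.  4.2 6.5] turn [-0.07 -0.66 -0.44] rows 1.0 j [-1.06  1.15  0.78  0.66  2.16 -0.89] maxdj/step 0.01 wristz 0.26
ok shift [  0.  -0. 125.] turn [0. 0. 0.] rows 3.0 j [-0.99  1.1   1.08  0.64  1.92 -0.99] maxdj/step 0.08 wristz 0.21
```

```bash
python3 -m jog '85 2 4.2 6.5 0 -.7 -.4;85 0 0 25 0 0 0;85 0 0 30 0 0 0;85 0 0 30 0 0 0;85 0 0 25 0 0 0'
python3 -m jog '85 0 0 15 0 0 0;85 0 0 0 0 0 0;70 0 0 0 0 0 0;60 0 0 0 0 0 0;56 0 0 0 0 0 0'
python3 -m jog '54 0 0 0 0 0 0;53.3 0 0 0 0 0 0;53.3 0 0 0 0 0 0;53.3 0 0 0 0 0 0'
```

```text
t: 28.67
position: [0.5465, -0.336, 0.0555]
tcp_rot: [-1.6, -1.469, -1.017]
contact_force: [0.1, 0.5, -0.6]
gripper_width: 0.997
t: 29.08
position: [0.5478, -0.3273, 0.0503]
tcp_rot: [-1.603, -1.471, -1.018]
contact_force: [-0.4, -0.2, 0.9]
gripper_width: 0.657
t: 29.42
position: [0.5477, -0.327, 0.0503]
tcp_rot: [-1.603, -1.469, -1.019]
contact_force: [-0.2, -3.3, 2.4]
gripper_width: 0.621
```

```bash
python3 -m jog '60 0 0 0 0 0 0;70 0 0 0 0 0 0;85 0 0 0 0 0 0;85 0 0 0 0 0 0;85 0 0 -10 0 0 0'
python3 -m jog '85 0 0 -30 0 0 0;85 0 0 -30 0 0 0;85 0 0 -30 0 0 0;85 0 0 -30 0 0 0;85 0 0 0 0 0 0'
python3 - <<'E'
from kin import *
i=env.camera_info("wrist");b=env.grab_frame("wrist");g=cv2.cvtColor(b,cv2.COLOR_RGB2GRAY).astype(int)
hsv=cv2.cvtColor(b,cv2.COLOR_RGB2HSV);m=((hsv[...,0]<22)&(hsv[...,1]>70)).astype(np.uint8);n,lab,st,ce=cv2.connectedComponentsWithStats(m)
k=lab[165,260];print("blob",st[k],ce[k]);r=np.where(lab[195]==k)[0];print("row195",r.min(),r.max())
w=lambda p:w2px("wrist",p,i).round(1)
print("pred near end -/+",w([.5414-.025,-.3625+.002,.064]),w([.5414+.025,-.3625-.002,.064]),"flange",w([.519,-.3325,.02]),w([.569,-.3325,.02]))
for v in (210,215,220): print(v,g[v-1:v+2,222:300].mean(0).round().astype(int).tolist())
plan([([.5,-.45,.42],tool(85,25)),([.5,-.45,.42],Rt([0,0,-1],-TY)),([.544,-.3325,.42],Rt([0,0,-1],-TY))],10)
E
```

```text
t: 29.83
position: [0.5465, -0.3334, 0.0535]
tcp_rot: [-1.6, -1.467, -1.017]
contact_force: [0.4, -0.3, 0.0]
gripper_width: 0.994
t: 30.25
position: [0.5366, -0.4495, 0.1075]
tcp_rot: [-1.609, -1.474, -1.019]
contact_force: [-0.5, -0.4, 0.6]
gripper_width: 0.997
blob [ 224  128   66   75 3087] [257.02397149 175.48234532]
row195 225 289
pred near end -/+ [220.4 199.8] [286.4 199.6] flange [226.4 213.6] [280.8 210.3]
210 [69, 70, 70, 69, 68, 68, 74, 79, 79, 80, 79, 80, 80, 79, 79, 79, 79, 81, 78, 78, 76, 77, 79, 80, 80, 80, 81, 80, 80, 81, 81, 82, 83, 80, 82, 81, 80, 81, 80, 80, 79, 79, 80, 77, 76, 77, 77, 80, 82, 83, 83, 82, 81, 82, 80, 81, 81, 79, 83, 78, 72, 72, 72, 73, 71, 71, 71, 72, 72, 73, 74, 72, 74, 72, 75, 74, 74, 72]
215 [68, 69, 69, 68, 70, 71, 74, 80, 80, 82, 81, 83, 82, 83, 82, 81, 82, 84, 83, 82, 81, 82, 81, 82, 81, 81, 82, 81, 81, 80, 82, 80, 81, 81, 80, 82, 81, 81, 81, 81, 83, 81, 83, 83, 83, 84, 84, 84, 83, 82, 84, 82, 84, 83, 84, 84, 84, 84, 84, 79, 73, 72, 72, 72, 74, 72, 71, 74, 72, 74, 72, 73, 74, 73, 74, 73, 72, 74]
220 [68, 69, 68, 68, 68, 69, 67, 71, 77, 81, 83, 83, 80, 82, 81, 82, 82, 82, 83, 83, 82, 82, 83, 81, 84, 82, 84, 84, 84, 82, 84, 85, 85, 86, 85, 85, 84, 85, 85, 83, 86, 86, 85, 85, 85, 85, 84, 85, 85, 84, 84, 85, 85, 84, 85, 84, 83, 80, 78, 76, 75, 75, 73, 74, 73, 73, 73, 72, 72, 73, 72, 73, 74, 73, 73, 74, 76, 73]
t 30.3 [ 0.5369 -0.4472  0.1062]
ok shift [ 281.1  -35.6 -121.5] turn [0.2  0.4  0.11] rows 8.0 j [-1.1   0.86  0.67  0.89  2.47 -0.55] maxdj/step 0.06 wristz 0.3
ok shift [-16.9  -0.  -10.8] turn [ 46.02 -53.13 -72.24] rows 15.0 j [-0.84  0.38  1.08 -0.    1.69 -2.18] maxdj/step 0.2 wristz 0.6
ok shift [-16.  124.4   0. ] turn [0. 0. 0.] rows 4.0 j [-0.66  0.32  1.16  0.    1.66 -2.  ] maxdj/step 0.02 wristz 0.77
```

The half now sits about 1.4 mm from the anvil's axis. Next I go up over the knob, fingers shut.

```bash
python3 -m jog '85 35 -4.5 -15.2 0 0 0;60 35 -4.5 -15.2 0 0 0;40 35 -4.5 -15.2 0 0 0;20 35 -4.5 -15.2 0 0 0;0 35 -4.5 -15.2 0 0 0' >/dev/null
python3 -m jog '0 35 -4.5 -15.2 0 0 0;0 35 -4.5 -15.2 0 0 0;0 35 -4.5 -15.2 0 0 0;0 0 0 0 0 -6.5 0;0 0 0 0 0 -6.5 0' >/dev/null
python3 -m jog '0 0 0 0 0 -6.5 0;0 0 0 0 0 -6.5 0;0 0 0 0 0 -6.5 0;0 0 0 0 0 -6.5 0;0 0 0 0 0 -6.5 0' >/dev/null
python3 -m jog '0 0 0 0 0 -6.5 0;0 0 0 0 0 -6.5 0;0 0 0 0 0 -6.5 0;0 0 0 0 0 0 0'
python3 - <<'E'
from kin import *
M=tool(85,90);plan([(np.array([.545,-.332,.385])-.0187*M[:,2],M),(np.array([.545,-.332,.28])-.0187*M[:,2],M)],6)
E
```

```text
t: 31.88
position: [0.5026, -0.4267, 0.4119]
tcp_rot: [2.306, 2.125, -0.006]
contact_force: [-0.1, 0.2, 0.7]
gripper_width: 0.008
t 31.88 [ 0.5026 -0.4267  0.4119]
ok shift [98.  34.5 26.3] turn [0.08 0.38 0.32] rows 3.0 j [-0.66  0.33  1.19  0.    1.63 -0.57] maxdj/step 0.03 wristz 0.76
ok shift [ -0.   0. 105.] turn [0. 0. 0.] rows 3.0 j [-0.66  0.38  1.36 -0.    1.41 -0.57] maxdj/step 0.04 wristz 0.65
```

```bash
python3 -m jog '0 24.5 8.8 0 0 0 0;0 24.5 8.8 0 0 0 0;0 24.5 8.7 13 0 0 0;0 24.5 8.7 13 0 .4 .3;0 0 0 0 0 0 0'
python3 -m jog '0 0 0 12 0 0 0;0 0 0 10 0 0 0;0 0 0 0 0 0 0'
python3 -m jog '0 0 0 3 0 0 0;0 0 0 0 0 0 0;0 0 0 0 0 0 0'
python3 -m jog '0 0 0 2 0 0 0;0 0 0 0 0 0 0;0 0 0 0 0 0 0'
python3 -m jog '0 0 0 2 0 0 0;0 0 0 0 0 0 0;0 0 0 0 0 0 0'
```

```text
t: 32.3
position: [0.5459, -0.3316, 0.3803]
tcp_rot: [-2.309, -2.112, -0.01]
contact_force: [-0.6, -0.2, -0.2]
gripper_width: 0.002
t: 32.55
position: [0.5443, -0.3363, 0.3587]
tcp_rot: [-2.315, -2.11, -0.005]
contact_force: [-0.0, -0.5, -0.6]
gripper_width: 0.001
t: 32.8
position: [0.5455, -0.3373, 0.3591]
tcp_rot: [-2.32, -2.114, -0.006]
contact_force: [0.0, 0.7, -0.6]
gripper_width: 0.006
t: 33.05
position: [0.5456, -0.3368, 0.3572]
tcp_rot: [-2.32, -2.115, -0.006]
contact_force: [0.6, 0.8, -0.5]
gripper_width: -0.003
t: 33.3
position: [0.5456, -0.3367, 0.355]
tcp_rot: [-2.319, -2.115, -0.005]
contact_force: [1.0, 0.1, 0.5]
gripper_width: -0.003
```

```bash
python3 -m jog '0 4.5 0 -1 0 0 0;0 0 0 0 0 0 0'
python3 -m jog '0 0 0 1.5 0 0 0;0 0 0 0 0 0 0;0 0 0 0 0 0 0'
python3 -m jog '0 0 0 1.5 0 0 0;0 0 0 0 0 0 0;0 0 0 0 0 0 0'
python3 -m jog '0 0 0 1 0 0 0;0 0 0 0 0 0 0;0 0 0 0 0 0 0'
```

```text
t: 33.47
position: [0.5461, -0.3314, 0.3561]
tcp_rot: [-2.319, -2.115, -0.006]
contact_force: [-0.6, 0.6, -0.3]
gripper_width: 0.003
t: 33.72
position: [0.5462, -0.332, 0.3546]
tcp_rot: [-2.319, -2.115, -0.006]
contact_force: [0.3, 0.3, 1.9]
gripper_width: 0.004
t: 33.97
position: [0.5462, -0.332, 0.3532]
tcp_rot: [-2.319, -2.115, -0.006]
contact_force: [-0.0, 2.9, 4.3]
gripper_width: 0.002
t: 34.22
position: [0.5462, -0.332, 0.352]
tcp_rot: [-2.319, -2.115, -0.006]
contact_force: [0.9, 2.5, 4.3]
gripper_width: -0.001
```

```bash
python3 -m jog '0 0 0 6 0 0 0;0 0 0 10 0 0 0;0 0 0 12 0 0 0;0 0 0 12 0 0 0;0 0 0 10 0 0 0'
python3 -m jog '0 0 0 6 0 0 0;0 0 0 3 0 0 0;0 0 0 0 0 0 0;0 0 0 0 0 0 0'
```

```text
t: 34.63
position: [0.5464, -0.3324, 0.3016]
tcp_rot: [-2.32, -2.116, -0.005]
contact_force: [1.2, 1.4, 5.0]
gripper_width: -0.004
t: 34.97
position: [0.5453, -0.332, 0.2924]
tcp_rot: [-2.318, -2.113, -0.004]
contact_force: [0.3, 0.7, 1.0]
gripper_width: 0.004
```

```bash
python3 -m jog '0 0 0 2 0 0 0;0 0 0 0 0 0 0;0 0 0 0 0 0 0'
python3 -m jog '0 0 0 2 0 0 0;0 0 0 0 0 0 0;0 0 0 0 0 0 0'
python3 -m jog '0 0 0 2 0 0 0;0 0 0 0 0 0 0;0 0 0 0 0 0 0'
```

```text
t: 35.22
position: [0.5457, -0.332, 0.2909]
tcp_rot: [-2.319, -2.114, -0.005]
contact_force: [0.0, -0.1, 0.9]
gripper_width: 0.002
t: 35.47
position: [0.5458, -0.332, 0.2891]
tcp_rot: [-2.319, -2.115, -0.005]
contact_force: [-1.6, 0.2, 2.6]
gripper_width: -0.002
t: 35.72
position: [0.5459, -0.332, 0.2869]
tcp_rot: [-2.319, -2.115, -0.005]
contact_force: [-2.3, -0.7, 3.3]
gripper_width: 0.003
```

```bash
python3 -m jog '0 0 0 2 0 0 0;0 0 0 0 0 0 0;0 0 0 0 0 0 0'
python3 -m jog '0 0 0 2 0 0 0;0 0 0 0 0 0 0;0 0 0 0 0 0 0'
python3 -m jog '0 0 0 1.5 0 0 0;0 0 0 0 0 0 0;0 0 0 0 0 0 0'
python3 -m jog '0 0 0 1 0 0 0;0 0 0 0 0 0 0;0 0 0 0 0 0 0;0 0 0 0 0 0 0'
```

```text
t: 35.97
position: [0.546, -0.3321, 0.2848]
tcp_rot: [-2.32, -2.115, -0.005]
contact_force: [-1.2, 0.0, 2.7]
gripper_width: 0.0
t: 36.22
position: [0.546, -0.332, 0.2828]
tcp_rot: [-2.32, -2.115, -0.005]
contact_force: [-2.5, -0.5, 2.9]
gripper_width: 0.002
t: 36.47
position: [0.5461, -0.3321, 0.2815]
tcp_rot: [-2.32, -2.115, -0.005]
contact_force: [-1.7, -1.0, 4.5]
gripper_width: -0.001
t: 36.8
position: [0.5461, -0.3321, 0.2806]
tcp_rot: [-2.32, -2.115, -0.005]
contact_force: [-3.1, -1.0, 5.0]
gripper_width: 0.001
```

```bash
python3 -m jog '0 0 0 .6 0 0 0;0 0 0 0 0 0 0;0 0 0 0 0 0 0'
python3 -m jog '0 0 0 -5 0 0 0;0 0 0 -20 0 0 0;0 0 0 -40 0 0 0;0 0 0 -40 0 0 0;0 0 0 -40 0 0 0'
python3 -m jog '0 0 0 -40 0 0 0;0 0 0 0 0 0 0;0 0 0 0 0 0 0'
python3 - <<'E'
from kin import *
im=env.grab_frame("scene");g=cv2.cvtColor(im,cv2.COLOR_RGB2GRAY).astype(int)
for q in (.015,.02,.025): print(q,w2px("scene",TO+[0,0,.26+q]).round(1),w2px("scene",TO+[0,0,.236+q]).round(1))
u=287;print("col",u,"rows160-200",g[160:200,u-1:u+2].mean(1).round().astype(int).tolist())
h=cv2.cvtColor(im,cv2.COLOR_RGB2HSV);m=((h[...,0]<14)&(h[...,1]>90)).astype(np.uint8);n,lab,st,ce=cv2.connectedComponentsWithStats(m)
pc=w2px("scene",[.544,-.3325,.075]);print("half pred centre",pc)
for k in range(1,n):
    if st[k][4]>8 and np.hypot(*(ce[k]-pc))<25: print(st[k],ce[k])
print([w2px("scene",[.544+a,-.3325+b,z]).round(1).tolist() for a,b,z in((0,-.03,.06),(0,.03,.06),(0,0,.091),(.027,0,.064),(-.027,0,.064))])
E
```

```text
t: 37.05
position: [0.5461, -0.3321, 0.2801]
tcp_rot: [-2.32, -2.115, -0.005]
contact_force: [-2.5, -1.1, 5.2]
gripper_width: 0.002
t: 37.47
position: [0.546, -0.3317, 0.4256]
tcp_rot: [-2.317, -2.114, -0.007]
contact_force: [1.2, -1.1, -0.1]
gripper_width: -0.0
t: 37.72
position: [0.5473, -0.3331, 0.4679]
tcp_rot: [2.319, 2.115, 0.009]
contact_force: [-0.1, 0.4, -0.7]
gripper_width: -0.002
0.015 [287.4 176.5] [287.2 185.1]
0.02 [287.5 174.7] [287.2 183.3]
0.025 [287.5 172.9] [287.3 181.5]
col 287 rows160-200 [78, 71, 64, 61, 62, 70, 87, 114, 133, 139, 140, 141, 134, 108, 70, 47, 44, 45, 45, 46, 45, 45, 45, 44, 47, 59, 79, 93, 98, 98, 98, 99, 99, 98, 98, 96, 95, 96, 96, 100]
half pred centre [285.52241478 242.13542223]
[275 233  23  24 155] [283.18064516 244.54193548]
[[292.2, 253.0], [278.8, 240.3], [285.7, 237.3], [293.9, 241.7], [276.8, 249.2]]
```

```bash
python3 -c "
from bench import env
s=env.sense();print(s['t'],s['contact_force']);print(env.finish_job())"
```

```text
37.7667 [ 0.56796088 -0.41082074 -0.79254757]
the job is handed in; nothing more can be done
None
```

The job is done and handed in at about 37.8 s of the 70 s. I got no verdict back.

**What I did:**
1. Gripped the knob and lifted the probe until it met its stop. The force rose to about 21 N with no further travel, and the picture agreed with 0.095.
2. Gripped the half across its width, stood it on its end on the board, and gripped it again from above.
3. Turned it over, set it cut side down on the anvil and let go. It sat about 4–5 mm off centre, so I nudged it across with the jaws.
4. Pushed the probe down on the knob top with shut fingers, from contact at TCP z = 0.3548 to 0.2801, then drew the arm clear.

**What the last checks showed:**
- **Foot:** the probe should be at about 0.020, which puts the foot about 5 mm in, half way and well short of its stop. The knob's height in the last scene picture agrees within about 2 mm. The push force rose from about 3 N to 5 N over the last few mm, as the spring should give.
- **Centring:** after the nudge the half measured about 1.4 mm off across its width. Along its length the two cameras disagreed, from about 1 mm too far one way to 3 mm the other, and I left it. I did not measure the centring again after pressing.
- **Half after pressing:** I had used up my 12 views, so this was a colour check only. It found a brown patch where the half should be, a few pixels from the predicted centre.
- **Arm:** it touched nothing at the end, with under 1 N on the wrist.
- **Other objects:** I never meant to touch any of them and saw no sign that one had moved, but I did not measure their final positions.

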